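# Make the bench sander safe, tidy its oil tins and check the belt tension

## Task

Press the sander's red mushroom stop fully down so that it latches, and with it latched stand every tipped oil tin upright on the plywood board of the row, in the gaps beside the tins already standing there. Then, still stopped, check the belt tension: draw the gauge's black pull out until its pointer is level with the brass mark, hold it there for three seconds and let it go home; last, turn the mushroom clockwise as far as it goes so that it comes fully up, and let go. All tins must be standing in the row at the end, and the other things on the bench left alone.

Things in the scene. Friction and masses are not known exactly. Their poses are not given: they have to be found in the camera images.
- row: the row: a thin plywood board, 130 mm deep (x) and 580 mm wide (y), top 4 mm above the bench, with a wooden fence 80 mm high, 14 thick along its far long edge (fence face 65 mm from the centre line, on +x). Origin: under the centre of the board; x points away from the robot to the fence, y along the row, z up. It stays put.
- stop_grip (a point): point on the axis of the red mushroom stop button, where to pinch it. Mushroom 44 mm across: vertical round rim 16 mm high, low dome above (this point: 10 mm above the rim's lower edge, 13 mm below the dome's top). It stands on a yellow box 90 mm square, top 55 mm above the bench, black collar to 59 mm; when up, the rim starts 12 mm above the collar. z up; turns with it.
- stop (a joint): press depth of the mushroom: 0 up (released), 0.008 m fully down. It needs 10 to 13 N to push and latches (stays) wherever it is left. Turning it (see stop_turn) drives it up by a cam, 8 mm over 0.7 rad, whereupon it stays up.
- stop_turn (a joint): turn of the mushroom, clockwise seen from above: 0 at rest, about 0.7 rad at the end of the turn (fully raised). A weak spring (0.03 N m/rad) returns it to 0 when let go. Under 0.15 N m is needed.
- sander: bench belt sander with its belt tension gauge in front. Origin: on the bench under the mouth of the gauge housing. x points from gauge to machine: the pull is drawn along -x; z up. Aluminium housing 60 mm wide, 75 high, x 0 to 0.1; green machine x 0.1 to 0.32, y -0.08 to 0.26, 190 high with its belt; grey bed 50 mm wide, 28 high, x -0.18 to 0. It stays put.
- pull_grip (a point): middle of the black pull block of the gauge, 85 mm above the bench: block 24 mm (x) by 30 mm (y), from 44 to 107 mm above the bench. At rest 50 mm in front of the housing. Moves with it; axes as sander.
- pull_pointer (a point): the thin steel pointer on the pull's side, 44 mm to sander -y of the block's middle, at the same sander x as pull_grip.
- pull (a joint): how far the pull is drawn out along sander -x: 0 home, 0.12 m at most. A spring resists with 2.1 N plus 60 N/m and draws it home, damped (12 N s/m), when let go.
- mark_line (a point): tip of the brass mark beside the bed, 41 mm high, with a blade 3 mm thick; the pointer passes just above it. 50 to 90 mm beyond the pointer's rest place along sander -x. Axes as sander. It stays put.
- tin1: rectangular steel tin with a paper label and a round black screw cap: 56 (its x) by 60 (its y) by 120 mm tall, plus a cap 28 mm across and 20 mm high, 0.2 to 0.4 kg, heavier below. Origin: centre of its base; its z axis points from base to cap (up when it stands). Lies tipped before the row on a 60 mm wide face (56 mm high), cap towards the robot's right; two or three of tin1 to tin3 are present.
- tin2: rectangular steel tin with a paper label and a round black screw cap: 56 (its x) by 60 (its y) by 120 mm tall, plus a cap 28 mm across and 20 mm high, 0.2 to 0.4 kg, heavier below. Origin: centre of its base; its z axis points from base to cap (up when it stands). Lies tipped before the row on a 60 mm wide face (56 mm high), cap towards the robot's right; two or three of tin1 to tin3 are present.
- tin3: rectangular steel tin with a paper label and a round black screw cap: 56 (its x) by 60 (its y) by 120 mm tall, plus a cap 28 mm across and 20 mm high, 0.2 to 0.4 kg, heavier below. Origin: centre of its base; its z axis points from base to cap (up when it stands). Lies tipped before the row on a 60 mm wide face (56 mm high), cap towards the robot's right; two or three of tin1 to tin3 are present.
- stand1: rectangular steel tin with a paper label and a round black screw cap: 56 (its x) by 60 (its y) by 120 mm tall, plus a cap 28 mm across and 20 mm high, 0.2 to 0.4 kg, heavier below. Origin: centre of its base; its z axis points from base to cap (up when it stands). One of the two neighbours that stand in the row.
- stand2: rectangular steel tin with a paper label and a round black screw cap: 56 (its x) by 60 (its y) by 120 mm tall, plus a cap 28 mm across and 20 mm high, 0.2 to 0.4 kg, heavier below. Origin: centre of its base; its z axis points from base to cap (up when it stands). One of the two neighbours that stand in the row.
- offcut: wooden offcut 110 x 45 x 20 mm, a bystander lying or standing on the bench; leave it alone. Origin: centre of its underside.
- sandblock: cork sanding block 70 x 110 x 35 mm, a bystander lying or standing on the bench; leave it alone. Origin: centre of its underside.
- driver: screwdriver, 200 mm, a bystander lying or standing on the bench; leave it alone. Origin: centre of its underside.
- jar: screw-top jar, 70 mm across, 90 mm high, a bystander lying or standing on the bench; leave it alone. Origin: centre of its underside.

How it is judged:
By the outcome, as a careful person would: the job done as asked, in the order asked, and still so for the second after the job is handed in, with the robot touching nothing.
Of tin1, tin2, tin3 only 2 to 3 are there at a start; the rules pass over those that are not, and their reading is None.
At some moment in a run one of tin1, tin2, tin3 may be knocked a few centimetres aside while the robot is not near it.
Once in a run the grip may slacken for a moment while it holds something.
It also fails if it takes over 210 s, if anything falls off the work surface, if the arm or the gripper's body presses on something with over 40 N, if the wrist force passes 120 N, or if a joint passes its speed limit or range.

## Robot

A 6-joint arm with a two-finger parallel gripper is mounted at the origin on the work surface. World frame = base frame: x ahead of the robot, y to its left, z up, the work surface at z = 0. Lengths are in mm, angles in degrees, forces in N, time in s.
With the tool pointing down it reaches from about 300 to 850 mm from the base axis. Payload 4.2 kg.
Tool frame: the origin (TCP) lies on the centre line of the jaws, within the pads' length; the fingertips stand 14 mm ahead of it and the grasp point (between the pads) lies 5 mm behind it; z points along the fingers, y is the direction in which the jaws open and shut (so a half turn about z gives the same grasp; the last joint's range is limited). The gripper opens to 91 mm and grips with 3 to 60 N. Pads are 32 mm wide; open, the fingers measure 118 mm over their backs; the gripper's body (76 mm by 178 mm) begins 60 mm behind the grasp point.
Start: joints at [-76.662, 18.312, 89.639, -0, 72.044, -1.146], TCP at [143.819, -556.739, 227.976] pointing down, gripper open.
Joint ranges: [-177.97, 177.97], [-48.28, 115.42], [12.27, 149.76], [-77.06, 257.06], [2.81, 150.46], [-146.56, 146.56]. Speed limits (degrees/s): [147.25, 147.25, 180, 180, 180, 180].

## Interface

Orientations are given as [roll, pitch, yaw] about the fixed x, y, z axes, in that order (R = Rz(yaw) Ry(pitch) Rx(roll)).
In Python, from workcell import env gives the robot as it stands.
- The arm moves only by the tool play_rows, never from a script. Its argument "increments" is a list of rows, each a list of 5 numbers: the shift along the world's x, y, z in mm, then the turn about the world's z in degrees, then the closure, from 0 (fully open) to 1 (shut). In form: [[x, y, z, yaw, fingers], ...]. A call has 1 to 20 rows; each row shifts and turns the commanded pose from where the row before left it; what a row does not reach is not made up. A row lasts 1/8 s, in which the tool goes at most 62.5 mm and 10.7 degrees, less where a joint would pass 70% of its speed; a pose out of reach is approached as far as the arm can. A call is refused whole if a number of a shift passes 62.5 or a number of a turn 10.7, either way. A call with a gripper value outside its range is refused whole. The fingers move at their own pace and stop on an object; "newtons" is the grip in N (left out, the last holds). Time passes only in rows, so rows that do not move let the fingers close. It gives the time, the measured TCP pose, the force and the opening at its end, in the units of the state.
- env.state(): the state, without advancing time (a new reading comes with each control period).
- env.grab_frame(name): name is "scene" or "side" or "wrist"; returns the picture (384x512x3 uint8, red, green, blue); there is no depth.
- env.calibration(name): a dict with "fx", "fy", "cx", "cy" (pixels), "R" (3x3) and "t" (3): a world point X has camera coordinates R X + t; the wrist camera has in their place "hand_eye" (4x4, takes a point from camera to tool coordinates, whose origin is the TCP and whose axes are the flange's). Camera axes: x right, y down, z forward; pixel columns grow to the right and rows downward; lengths in mm; the calibration is good to about 2 mm. A picture is of the moment at which its call begins: read the wrist's pose just before it. calibration takes no time and is no camera call.
- env.job_done(): hands the job in, once; it reports no verdict.
The state is a dict: "time_s": time; "qpos": joint angles; "qvel": joint speeds; "effort": joint torques, N m; "ee_pos": TCP position; "ee_rot": TCP orientation; "force": force on the tool from outside, world axes, zero at the start; "torque": the same for the moment, N m; "gripper_width": finger opening in mm.
Only numpy, scipy, OpenCV 4.12 (cv2) and the standard library are available. Lean on these libraries where they do the work, as an engineer would, in place of code of your own. Each camera call takes 0.05 s, during which the arm holds its last target.

## Working session

There is one attempt and no reset: what is moved stays moved. The work goes in short steps, Python scripts to look and compute and a tool call to move; the robot and the scene stay as the last step left them, time stands still between calls to the robot, and variables do not carry over. Pictures are saved under pics/ and viewed, and the job is handed in when it is done.

Besides the shell and the picture viewer there is one more tool, called after "Emit:" by a JSON object that holds its "fn" and its "kwargs". play_rows: Moves the arm, as the interface text tells. Its arguments: {"type":"object","properties":{"increments":{"type":"array"},"newtons":{"type":"number"}},"required":["increments"]}

```bash
ls; mkdir -p pics; cat > h.py <<'E'
import numpy as np, cv2
from workcell import env
def snap(n,f):
    s=env.state(); im=env.grab_frame(n); cv2.imwrite('pics/'+f,im[:,:,::-1]); return s,im
E
python3 - <<'E'
from h import *
s,_=snap('scene','scene0.png');snap('side','side0.png');snap('wrist','wrist0.png')
print(s)
for n in('scene','side','wrist'):print(n,env.calibration(n))
E
```

```text
pics
{'time_s': 0.0, 'qpos': array([-7.66643300e+01,  1.83488956e+01,  8.97035446e+01, -2.37348880e-03,
        7.20431536e+01, -1.14636737e+00]), 'qvel': array([ 0.03581775,  0.00580882,  0.03244043,  0.05565536,  0.07116999,
       -0.10716523]), 'effort': array([ 6.22377265e-04, -4.12459445e+01, -2.31972259e+01,  7.29446299e-02,
        4.56104719e-02, -1.32793698e-04]), 'ee_pos': array([ 143.67230412, -556.28802696,  227.16716345]), 'ee_rot': array([-1.79904380e+02,  3.43697810e-04,  1.44827713e+01]), 'force': array([-0.02147311, -0.14236096,  0.32605942]), 'torque': array([-0.03600144, -0.01511493, -0.01439365]), 'gripper_width': 91.07046557205825}
scene {'fx': 353.54728390622313, 'fy': 353.54728390622313, 'cx': 257.54498485236417, 'cy': 196.99945143836678, 'R': array([[-0.57039328,  0.82134541,  0.00657432],
       [ 0.53981755,  0.38089152, -0.7506788 ],
       [-0.61907069, -0.42463321, -0.66063463]]), 't': array([ 336.38068902, -183.30427605, 1562.95532807])}
side {'fx': 367.52547205939715, 'fy': 367.52547205939715, 'cx': 257.1507376355165, 'cy': 191.4806729189634, 'R': array([[-0.88709257, -0.46145949,  0.01104095],
       [-0.27589039,  0.51088131, -0.81417736],
       [ 0.37006926, -0.72529678, -0.58051126]]), 't': array([393.80219525, 238.0499495 , 890.55856971])}
wrist {'fx': 306.71893618743456, 'fy': 306.71893618743456, 'cx': 256.64488669160596, 'cy': 191.4963711045562, 'hand_eye': array([[ 9.01670205e-04, -9.57290269e-01, -2.89127182e-01,
         8.22664426e+01],
       [ 9.99999463e-01,  1.01063875e-03, -2.27598520e-04,
        -7.67985679e-01],
       [ 5.10080982e-04, -2.89126821e-01,  9.57290667e-01,
        -1.56269172e+02],
       [ 0.00000000e+00,  0.00000000e+00,  0.00000000e+00,
         1.00000000e+00]])}
```

```bash
python3 - <<'E'
import cv2
for n in('scene0','side0','wrist0'):
    im=cv2.imread(f'pics/{n}.png'); cv2.imwrite(f'pics/{n}b.png',cv2.resize(im,(800,600),interpolation=cv2.INTER_CUBIC))
E
```

```text
(no output)
```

View pics/scene0b.png

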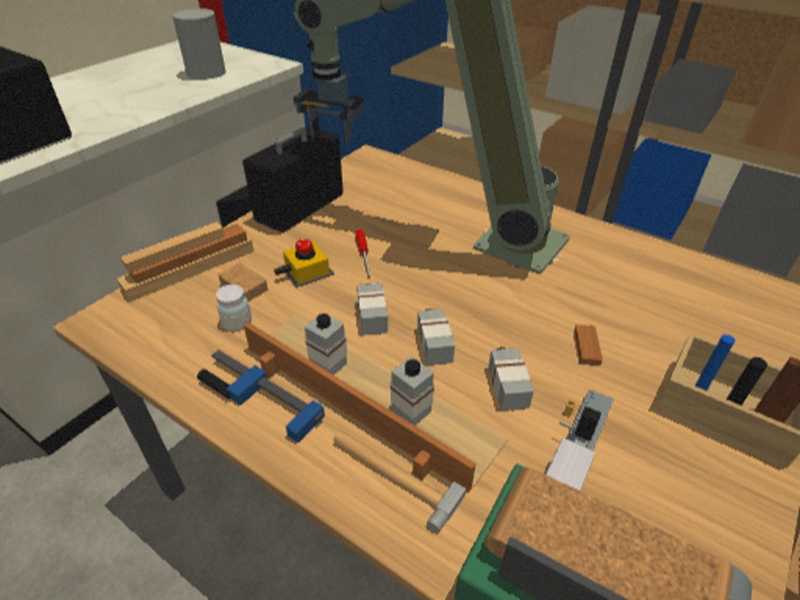

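View pics/side0b.png

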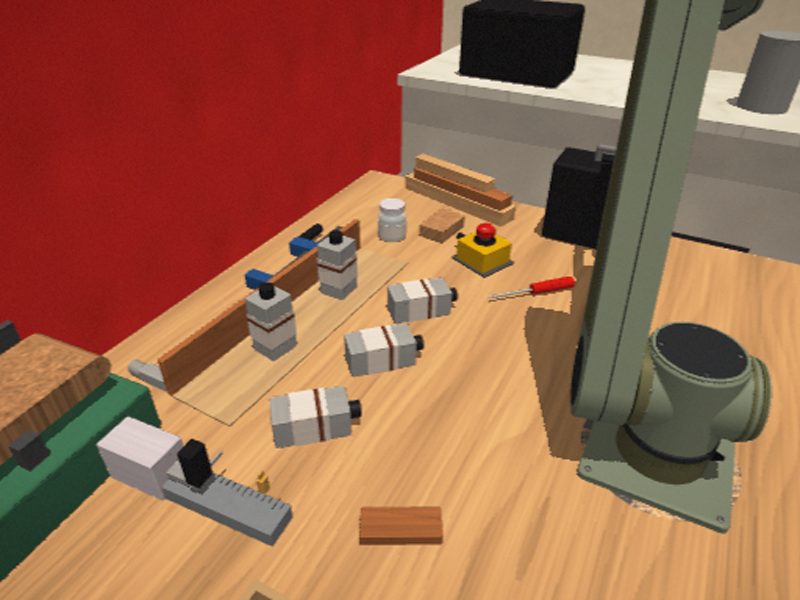

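View pics/wrist0b.png

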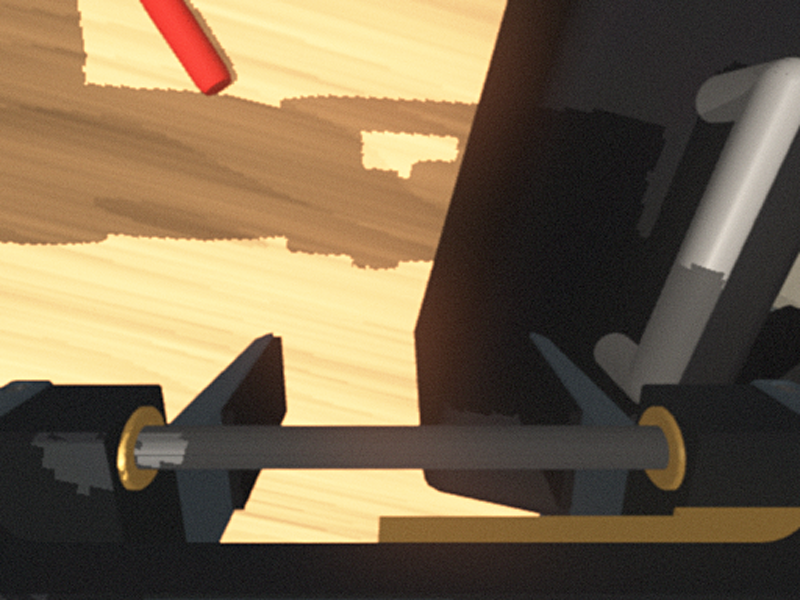

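```bash
cat >> h.py <<'E'
from scipy.optimize import least_squares
from scipy.spatial.transform import Rotation as Ro
def cam(n,s=None):
    c=env.calibration(n); K=np.array([[c['fx'],0,c['cx']],[0,c['fy'],c['cy']],[0,0,1]])
    if n!='wrist': return K,np.array(c['R']),np.array(c['t'])
    T=np.eye(4);T[:3,:3]=Ro.from_euler('xyz',s['ee_rot'],degrees=True).as_matrix();T[:3,3]=s['ee_pos']
    W=np.linalg.inv(T@c['hand_eye']); return K,W[:3,:3],W[:3,3]
def proj(c,X):
    p=c[0]@(c[1]@np.asarray(X,float)+c[2]); return p[:2]/p[2]
def ray(c,uv):
    d=c[1].T@np.linalg.inv(c[0])@np.array([*uv,1.]); o=-c[1].T@c[2]; return o,d/np.linalg.norm(d)
def atz(c,uv,z):
    o,d=ray(c,uv); return o+d*(z-o[2])/d[2]
def tri(l):
    A=0;b=0
    for c,uv in l:
        o,d=ray(c,uv);M=np.eye(3)-np.outer(d,d);A=A+M;b=b+M@o
    X=np.linalg.solve(A,b)
    return X,[float(np.linalg.norm(proj(c,X)-uv)) for c,uv in l]
def crop(f,out,x0,y0,w,h,k):
    im=cv2.imread('pics/'+f)[y0:y0+h,x0:x0+w]; cv2.imwrite('pics/'+out,cv2.resize(im,None,fx=k,fy=k,interpolation=cv2.INTER_CUBIC))
E
python3 - <<'E'
from h import *
crop('scene0.png','sc_a.png',140,140,200,150,4)
crop('side0.png','si_a.png',100,120,200,150,4)
crop('scene0.png','sc_b.png',300,190,100,140,4)
crop('side0.png','si_b.png',50,250,240,120,3)
E
```

```text
(no output)
```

View pics/sc_a.png

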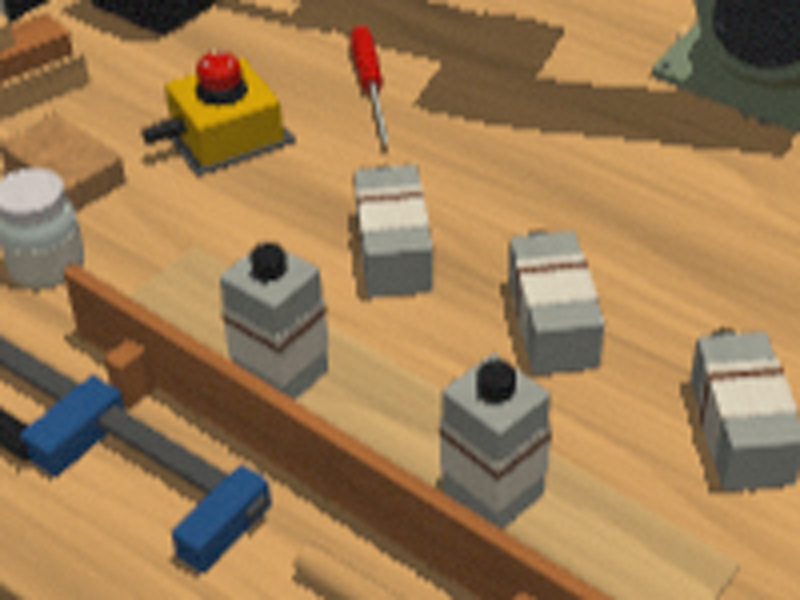

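View pics/si_a.png

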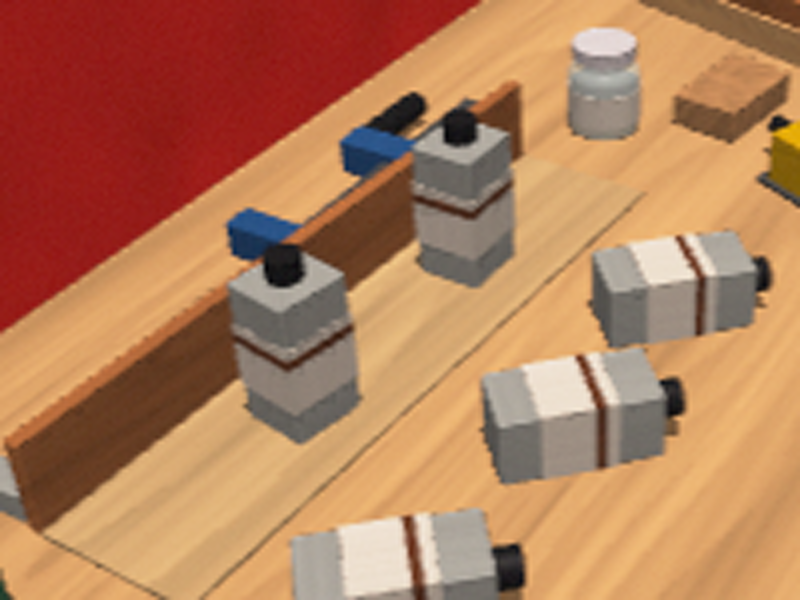

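View pics/sc_b.png

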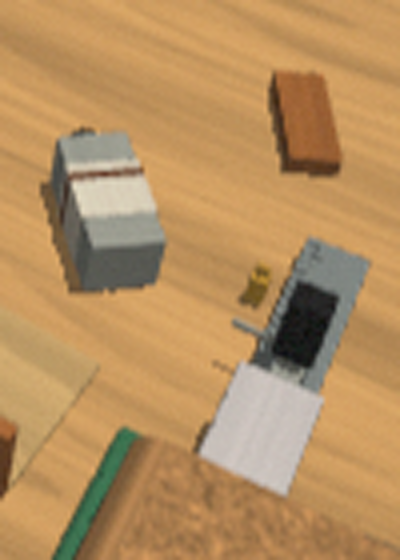

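View pics/si_b.png

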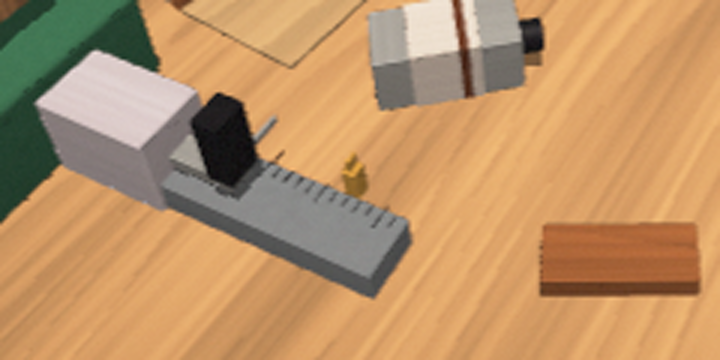

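```bash
python3 - <<'E'
from h import *
np.set_printoptions(precision=1,suppress=True)
S=cam('scene');D=cam('side')
a=lambda u,v:(u/4+140,v/4+140)
b=lambda u,v:(u/4+300,v/4+190)
c=lambda u,v:(u/4+100,v/4+120)
d=lambda u,v:(u/3+50,v/3+250)
for n,p,q in [('mush top',a(218,53),(311,143.4)),('board near+y',b(98,368),d(292,67)),('board near-y',a(195,250),c(645,193)),
 ('standA cap',a(268,248),c(460,115)),('standB cap',a(496,364),c(284,250)),
 ('pull top +?',b(320,288),d(222,97)),('brass',b(262,267),d(350,155)),('pointer tip',b(233,322),d(275,120)),
 ('fence top -y',a(72,268),c(518,85)),('housing top front-left',b(242,365),d(200,92))]:
  print(n,*tri([(S,p),(D,q)]))
for n,l in {'A':[a(357,172),a(418,167),a(430,232),a(358,236)],'B':[a(510,238),a(577,232),a(603,305),a(527,310)],'C':[b(58,143),b(128,135),b(163,237),b(80,240)]}.items():
  P=np.array([atz(S,p,56)[:2] for p in l]); e=P[0]+P[1]-P[2]-P[3]
  print(n,P.tolist(),'ctr',P.mean(0),'capdir',np.degrees(np.arctan2(e[1],e[0])),np.linalg.norm(e)/2)
E
```

```text
mush top [ 442.3 -406.2   96.6] [0.30332232239471835, 0.34168916118984366]
board near+y [620.  266.   -3.6] [0.6329332489490451, 0.770312716940846]
board near-y [ 592.  -315.    -3.7] [0.48185991426477287, 0.4981177133328117]
standA cap [ 668.1 -140.5  143.4] [0.13363101220735868, 0.13382718612982206]
standB cap [669.1  77.  144.5] [0.2149280415188651, 0.2290592839084438]
pull top +? [555.1 384.9 114.3] [1.521537102701177, 2.1124201084678806]
brass [494.  337.   38.2] [0.4111015094365945, 0.5880070909959181]
pointer tip [560.5 340.4  43.5] [0.23706959078583756, 0.31823203532656363]
fence top -y [ 725.5 -318.7   71.8] [0.30146363627313083, 0.27928121158182306]
housing top front-left [610.2 361.5  67.3] [0.9503467069678753, 1.227191250281386]
A [[470.2236615539822, -212.56341632617801], [431.24376419395924, -170.32096239618403], [499.43050876652796, -106.82091628528002], [540.6714108344103, -155.96619722711256]] ctr [ 485.4 -161.4] capdir -139.09804040006122 91.70997219058343
B [[464.96267373213004, -44.01167083003929], [423.7375563732902, 0.4644053228630014], [490.4856777518156, 67.13697097475409], [532.4733412934785, 17.93498485692021]] ctr [477.9  10.4] capdir -136.22898778738573 92.9627970015611
C [[483.8616789901222, 153.76536526614387], [442.35601906347256, 196.8170591230636], [526.5304734729508, 267.0118747169554], [565.9304425517855, 216.12831004180745]] ctr [504.7 208.4] capdir -141.43210709468823 106.31129685455934
```

Emit:
{"fn": "play_rows", "kwargs": {"increments": [[0,0,20,0,0],[50,27,0,0,0],[50,27,0,0,0],[50,27,0,0,0],[50,27,0,0,0],[45,30,0,0,0],[0,0,0,0,0.5],[0,0,0,0,1],[0,0,0,0,1]]}}

```text
time_s: 1.27
ee_pos: [387.8, -419.4, 247.9]
ee_rot: [-180.0, 0.0, 14.4]
force: [0.0, -0.4, -0.3]
gripper_width: 64.2
```

```bash
python3 - <<'E'
from h import *
s,_=snap('wrist','w1.png');print(s['ee_pos'],s['ee_rot'],s['gripper_width'],s['force'])
crop('w1.png','w1b.png',0,0,512,384,1.5)
E
```

```text
[ 387.75227504 -419.41986649  247.87210677] [-1.79996081e+02  2.81612886e-02  1.43895905e+01] 64.15340287952712 [ 0.03626361 -0.44474053 -0.34692563]
```

View pics/w1b.png

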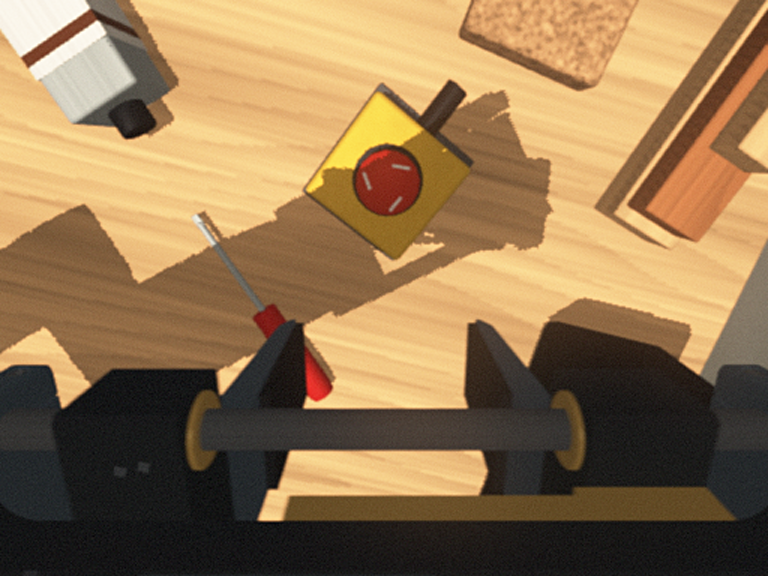

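```bash
python3 - <<'E'
from h import *
s=env.state();W=cam('wrist',s);S=cam('scene');D=cam('side')
print(atz(W,(258,120.3),85)); print(tri([(W,(258,120.3)),(S,(194.5,156)),(D,(311,146.5))]))
for p in [(310,188),(380,87),(470,163),(397,257)]: print(atz(W,np.array(p)/1.5,55))
E
```

```text
[ 447.28140596 -404.73083106   85.        ]
(array([ 444.23309363, -405.92980387,   84.34742137]), [3.2420950745120063, 0.39628057435315045, 0.8252232043694085])
[ 425.80555724 -351.19956701   55.        ]
[ 506.06077437 -384.576545     55.        ]
[ 472.65133519 -461.12216434   55.        ]
[ 391.09617333 -427.41149186   55.        ]
```

Emit:
{"fn": "play_rows", "kwargs": {"increments": [[30,7,0,0,1],[28,7,-10,0,1],[0,0,-40,0,1],[0,0,-40,0,1],[0,0,-30,0,1],[0,0,-14,0,1],[0,0,-4,0,1],[0,0,0,0,1]], "newtons": 20}}

```text
time_s: 2.33
ee_pos: [447.1, -405.4, 110.9]
ee_rot: [179.9, -0.1, 14.5]
force: [0.9, -1.6, 0.6]
gripper_width: 0.5
```

Emit:
{"fn": "play_rows", "kwargs": {"increments": [[0,0,-2,0,1],[0,0,-2,0,1],[0,0,-1,0,1],[0,0,-1,0,1],[0,0,-1,0,1],[0,0,-1,0,1],[0,0,0,0,1]]}}

```text
time_s: 3.2
ee_pos: [447.4, -405.3, 104.5]
ee_rot: [179.8, -0.1, 14.5]
force: [-1.6, 1.0, 9.9]
gripper_width: 0.6
```

Emit:
{"fn": "play_rows", "kwargs": {"increments": [[0,0,-1,0,1],[0,0,-1,0,1],[0,0,-1,0,1],[0,0,-1,0,1],[0,0,-1,0,1],[0,0,0,0,1]]}}

```text
time_s: 3.95
ee_pos: [447.4, -405.3, 99.9]
ee_rot: [179.8, -0.1, 14.5]
force: [-1.3, 2.3, 11.4]
gripper_width: 0.3
```

Tip near 86 mm; push until the force climbs at the end stop.

Emit:
{"fn": "play_rows", "kwargs": {"increments": [[0,0,-1,0,1],[0,0,-1,0,1],[0,0,0,0,1]]}}

```text
time_s: 4.32
ee_pos: [447.5, -405.4, 99.8]
ee_rot: [179.8, -0.1, 14.5]
force: [-4.1, 3.4, 20.5]
gripper_width: 0.2
```

Emit:
{"fn": "play_rows", "kwargs": {"increments": [[0,0,30,0,1],[0,0,60,0,1],[0,30,60,0,0.5],[0,55,50,0,0],[-5,60,0,9,0],[-5,60,0,9,0],[0,10,0,9,0],[0,0,0,0,0],[0,0,0,0,0]]}}

```text
time_s: 5.45
ee_pos: [437.0, -201.2, 283.1]
ee_rot: [180.0, 0.0, 41.3]
force: [0.1, 0.4, 0.4]
gripper_width: 67.4
```

```bash
python3 - <<'E'
from h import *
s,_=snap('wrist','w2.png');print(s['ee_pos'],s['ee_rot'],s['gripper_width'],s['force'])
crop('w2.png','w2b.png',0,0,512,384,1.5)
snap('side','side1.png');crop('side1.png','side1b.png',220,120,180,90,4)
E
```

```text
[ 437.002088   -201.15722424  283.10618131] [1.79951374e+02 4.09409469e-03 4.13384537e+01] 67.44373866716083 [0.05377794 0.40271114 0.36109059]
```

View pics/w2b.png

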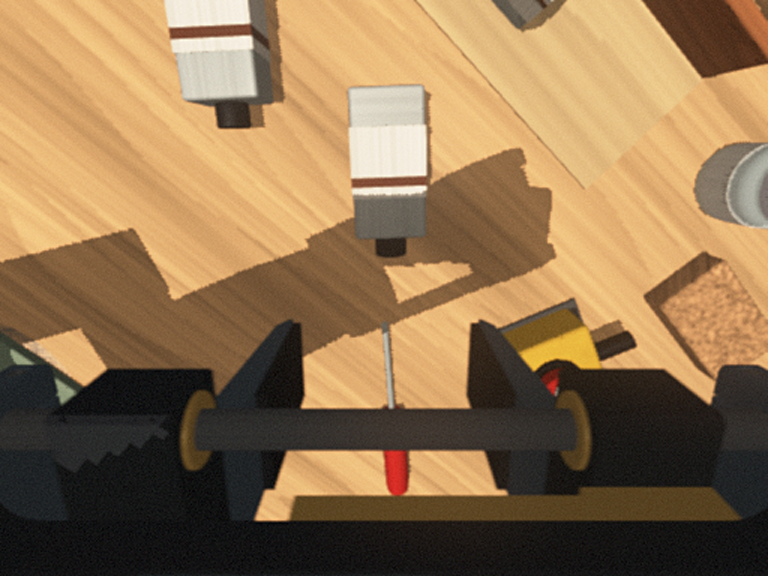

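View pics/side1b.png

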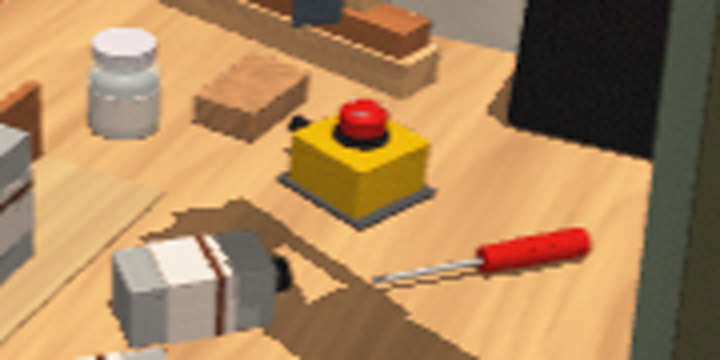

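```bash
cat >> h.py <<'E'
def tin(c,l,k,z=56):
    "l: base-left, base-right, cap-right, cap-left px of top face"
    P=np.array([atz(c,np.array(p)/k,z)[:2] for p in l]); e=P[2]+P[3]-P[0]-P[1]
    print('ctr',P.mean(0).round(1),'base mid',((P[0]+P[1])/2).round(1),'cap mid',((P[2]+P[3])/2).round(1),'dir',round(np.degrees(np.arctan2(e[1],e[0])),1),'len',round(np.linalg.norm(e)/2,1),'w',np.linalg.norm(P[0]-P[1]).round(1),np.linalg.norm(P[2]-P[3]).round(1))
E
python3 - <<'E'
from h import *
s=env.state();W=cam('wrist',s);S=cam('scene');D=cam('side')
tin(W,[(349,88),(425,86),(426,237),(356,236)],1.5)
print('corner',atz(W,np.array((585,187))/1.5,4))
print('tinB cap tip',atz(W,np.array((233,127))/1.5,28), atz(W,np.array((183,102))/1.5,56),atz(W,np.array((246,97))/1.5,56))
c=lambda u,v:(u/4+100,v/4+120)
print('corner',atz(D,c(645,193),4))
E
```

```text
ctr [ 490.9 -157.3] base mid [ 533.3 -117.6] cap mid [ 448.5 -197. ] dir -136.9 len 116.2 w 58.4 58.9
corner [ 595.30656047 -308.00760608    4.        ]
tinB cap tip [426.52552212 -38.55247176  28.        ] [420.69168908  -5.99247175  56.        ] [455.90948583 -40.50216489  56.        ]
corner [ 586.94088866 -306.93341814    4.        ]
```

```bash
cat >> h.py <<'E'
def arc(dirdeg,n=12,dg=100,h=28,a0=0,a1=90):
    u=-np.array([np.cos(np.radians(dirdeg)),np.sin(np.radians(dirdeg))]);r=np.hypot(dg,h);p0=np.degrees(np.arctan2(h,dg))
    out=[];prev=None;acc=np.zeros(3)
    for t in np.linspace(a0,a1,n+1):
        f=np.radians(p0+t);q=np.array([*(-r*np.cos(f)*u),r*np.sin(f)])
        if prev is not None:
            d=np.round(q-prev-acc,1); acc=acc-(q-prev)+d; out.append([float(x) for x in d])
        prev=q
    return out
E
python3 - <<'E'
from h import *
print(arc(-136.9))
E
```

```text
[[3.3, 3.1, 12.8], [4.5, 4.2, 12.1], [5.6, 5.2, 11.2], [6.6, 6.2, 10.1], [7.5, 7.1, 8.9], [8.3, 7.7, 7.4], [9.0, 8.4, 5.9], [9.4, 8.8, 4.2], [9.8, 9.2, 2.5], [9.9, 9.2, 0.7], [9.9, 9.3, -1.0], [9.7, 9.1, -2.8]]
```

Emit:
{"fn": "play_rows", "kwargs": {"increments": [[13,9,0,1.8,0],[13,9,-40,0,0],[0,0,-60,0,0],[0,0,-60,0,0],[0,0,-40,0,0],[0,0,-40,0,0],[0,0,-20,0,0],[0,0,0,0,0]]}}

```text
time_s: 6.55
ee_pos: [462.5, -182.0, 21.2]
ee_rot: [-179.8, 0.1, 43.3]
force: [0.3, -0.5, -0.1]
gripper_width: 91.0
```

Emit:
{"fn": "play_rows", "kwargs": {"increments": [[0,0,1,0,0.5],[0,0,0,0,1],[0,0,0,0,1],[0,0,0,0,1],[0,0,0,0,1],[0,0,0,0,1],[0,0,0,0,1]], "newtons": 8}}

```text
time_s: 7.42
ee_pos: [463.3, -182.7, 24.6]
ee_rot: [179.9, -0.0, 43.3]
force: [-0.9, 0.8, 6.5]
gripper_width: 59.8
```

Emit:
{"fn": "play_rows", "kwargs": {"increments": [[3.3,3.1,12.8,0,1],[4.5,4.2,12.1,0,1],[5.6,5.2,11.2,0,1],[6.6,6.2,10.1,0,1],[7.5,7.1,8.9,0,1],[8.3,7.7,7.4,0,1],[0,0,0,0,1]]}}

```text
time_s: 8.3
ee_pos: [499.8, -148.5, 86.9]
ee_rot: [179.9, -0.0, 43.4]
force: [-0.1, -0.3, -3.2]
gripper_width: 60.0
```

```bash
python3 - <<'E'
from h import *
snap('side','side2.png');crop('side2.png','side2b.png',180,90,200,150,4)
E
```

```text
(no output)
```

View pics/side2b.png

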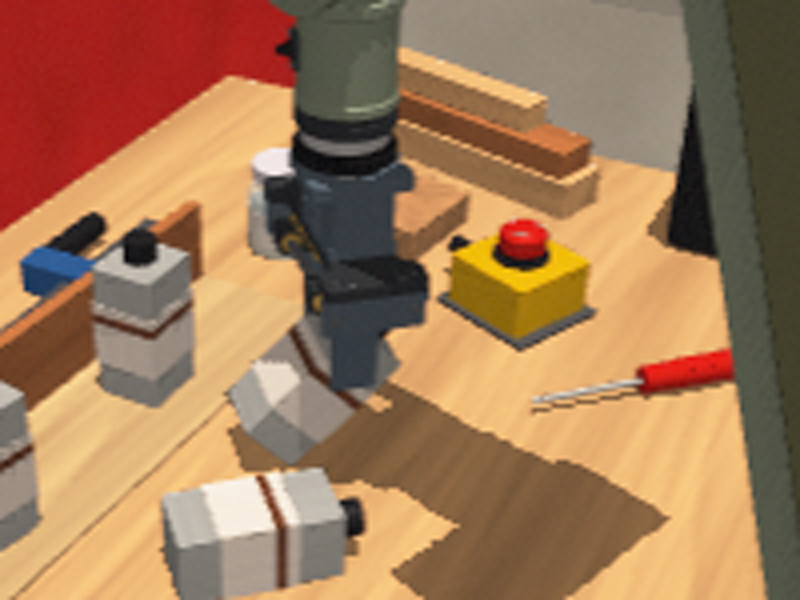

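Emit:
{"fn": "play_rows", "kwargs": {"increments": [[9.0,8.4,5.9,0,1],[9.4,8.8,4.2,0,1],[9.8,9.2,2.5,0,1],[9.9,9.2,0.7,0,1],[9.9,9.3,-1,0,1],[9.7,9.1,-2.8,0,1],[0,0,0,0,1]]}}

```text
time_s: 9.22
ee_pos: [556.8, -94.3, 95.4]
ee_rot: [-180.0, 0.0, 43.4]
force: [-0.6, -0.2, -3.6]
gripper_width: 59.9
```

```bash
python3 - <<'E'
from h import *
snap('side','side3.png');crop('side3.png','side3b.png',160,90,200,150,4)
snap('scene','sc3.png');crop('sc3.png','sc3b.png',140,100,200,150,4)
E
```

```text
(no output)
```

View pics/side3b.png

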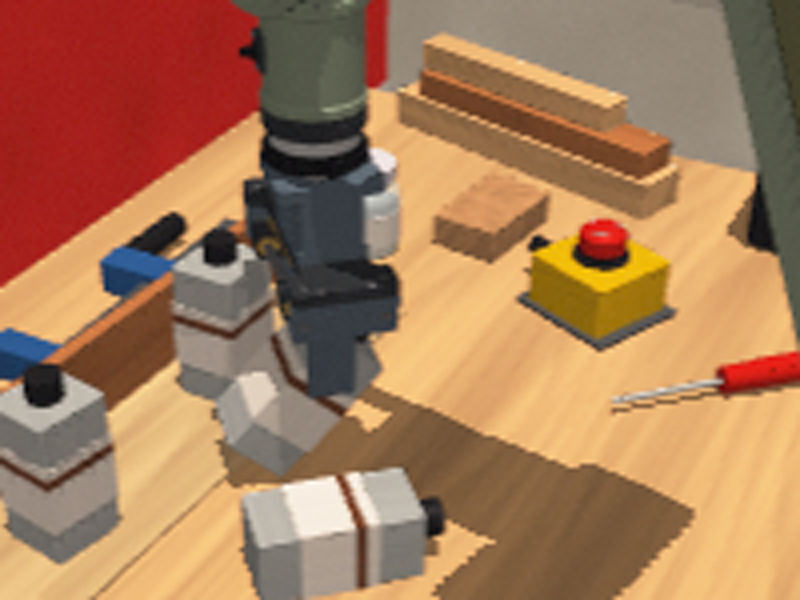

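View pics/sc3b.png

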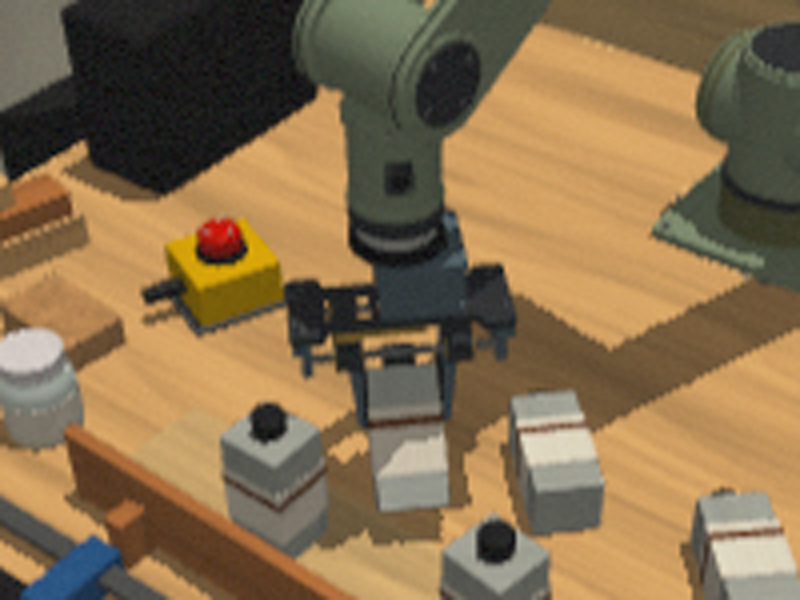

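Emit:
{"fn": "play_rows", "kwargs": {"increments": [[0,0,0,0,1],[0,0,0,0,1],[0,0,0,0,1],[0,0,0,0,1]], "newtons": 4}}

```text
time_s: 9.82
ee_pos: [556.3, -95.1, 96.2]
ee_rot: [180.0, -0.0, 43.3]
force: [0.1, 1.2, -0.0]
gripper_width: 60.1
```

```bash
python3 - <<'E'
from h import *
snap('side','side4.png');crop('side4.png','side4b.png',160,90,200,150,4)
E
```

```text
(no output)
```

View pics/side4b.png

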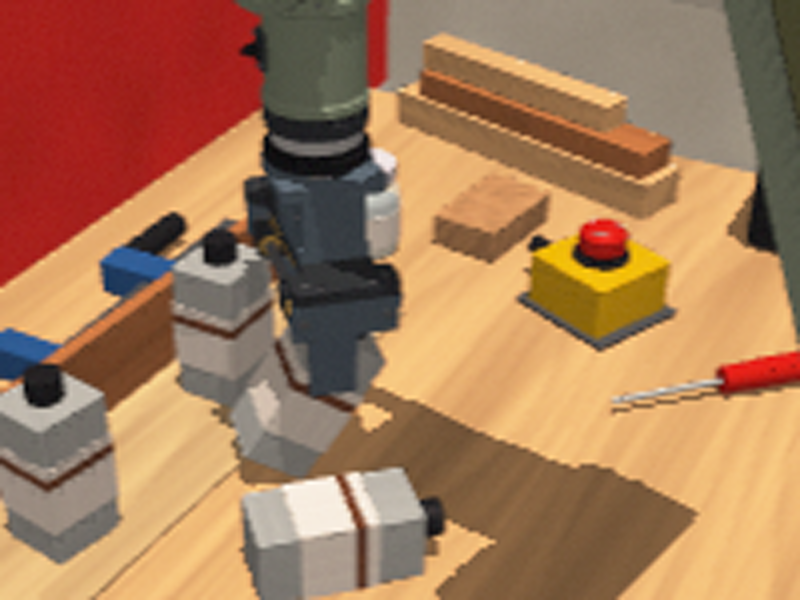

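Emit:
{"fn": "play_rows", "kwargs": {"increments": [[0,0,2,0,1],[4,4,0,0,1],[4,4,0,0,1],[4,4,0,0,1],[4,4,0,0,1],[4,4,0,0,1],[0,0,0,0,1]], "newtons": 3}}

```text
time_s: 10.75
ee_pos: [577.2, -74.8, 97.9]
ee_rot: [179.9, -0.0, 43.3]
force: [2.6, -0.6, -1.0]
gripper_width: 60.0
```

```bash
python3 - <<'E'
from h import *
snap('side','side5.png');crop('side5.png','side5b.png',160,90,200,150,4)
E
```

```text
(no output)
```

View pics/side5b.png

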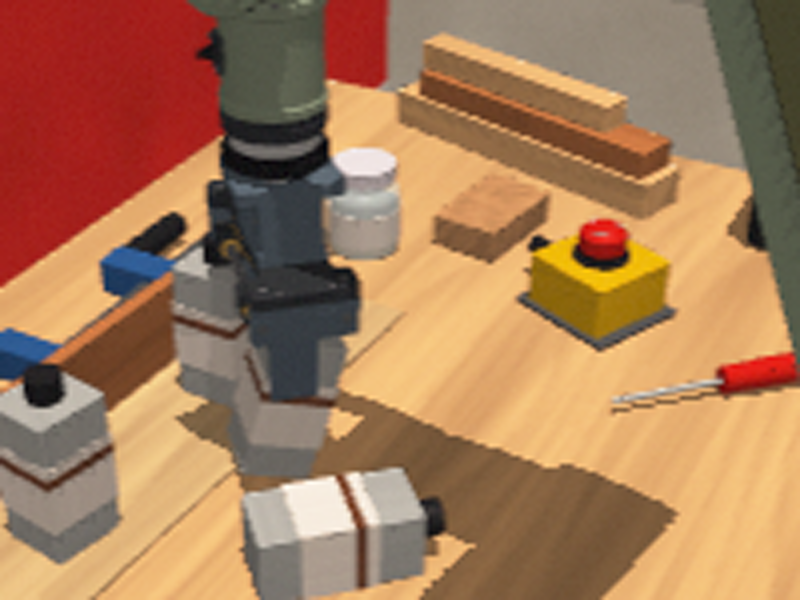

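Emit:
{"fn": "play_rows", "kwargs": {"increments": [[4,4,0,0,1],[4,4,0,0,1],[4,4,-1,0,1],[4,4,-1,0,1],[0,0,-2,0,1],[0,0,0,0,1]]}}

```text
time_s: 11.55
ee_pos: [592.4, -58.7, 94.1]
ee_rot: [-180.0, -0.0, 43.3]
force: [-0.3, 1.1, 2.5]
gripper_width: 59.9
```

```bash
python3 - <<'E'
from h import *
snap('side','side6.png');crop('side6.png','side6b.png',160,90,200,150,4)
snap('scene','sc6.png');crop('sc6.png','sc6b.png',160,150,150,112,5)
E
```

```text
(no output)
```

View pics/side6b.png

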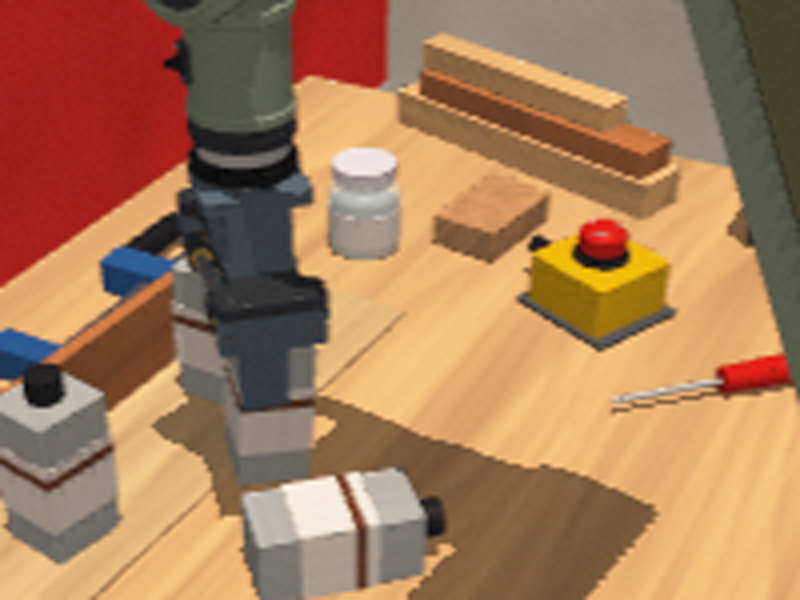

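View pics/sc6b.png

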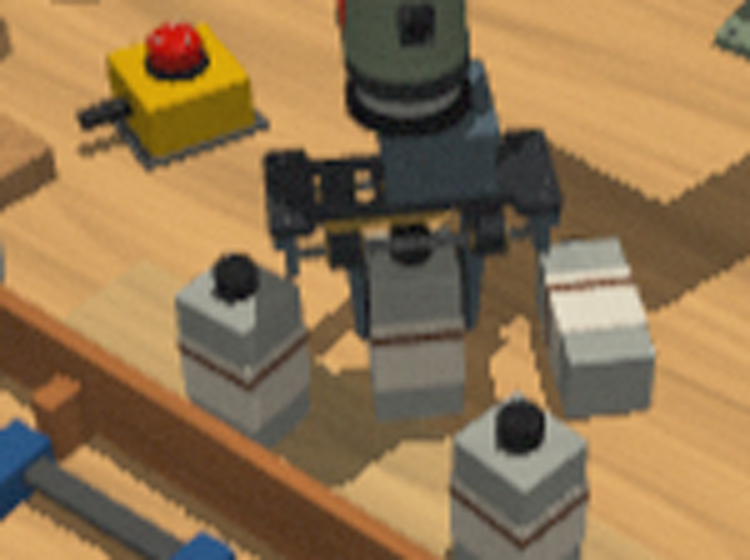

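Emit:
{"fn": "play_rows", "kwargs": {"increments": [[0,0,0,0,1],[0,0,0,0,1],[0,0,8,0,1],[0,0,8,0,1],[15,5,0,9,1],[15,5,0,9,1],[15,5,0,9,1],[15,6,0,9,1],[16,6,0,7.5,1],[0,0,0,0,1]], "newtons": 20}}

```text
time_s: 12.9
ee_pos: [669.0, -32.0, 109.6]
ee_rot: [180.0, 0.0, 86.7]
force: [-0.3, 0.7, -3.8]
gripper_width: 60.0
```

```bash
python3 - <<'E'
from h import *
snap('side','side7.png');crop('side7.png','side7b.png',100,90,200,150,4)
snap('scene','sc7.png');crop('sc7.png','sc7b.png',160,150,150,112,5)
E
```

```text
(no output)
```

View pics/side7b.png

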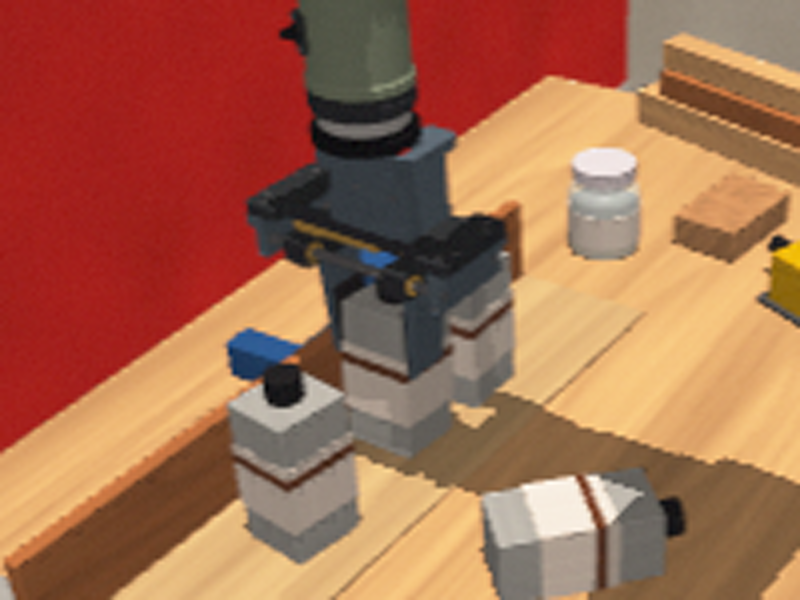

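View pics/sc7b.png

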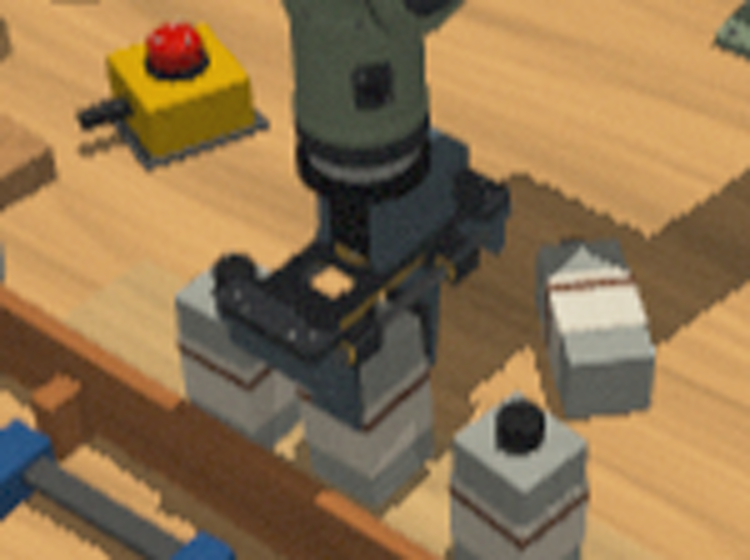

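Emit:
{"fn": "play_rows", "kwargs": {"increments": [[0,0,-4,0,1],[0,0,-4,0,1],[0,0,-2,0,1],[0,0,-1,0,1],[0,0,0,0,1]]}}

```text
time_s: 13.62
ee_pos: [668.3, -32.0, 98.9]
ee_rot: [-180.0, -0.0, 86.8]
force: [-0.5, -0.5, -4.1]
gripper_width: 60.0
```

Emit:
{"fn": "play_rows", "kwargs": {"increments": [[0,0,-1,0,1],[0,0,-1,0,1],[0,0,-1,0,1],[0,0,0,0,1]], "newtons": 5}}

```text
time_s: 14.12
ee_pos: [668.4, -32.0, 96.2]
ee_rot: [180.0, -0.0, 86.8]
force: [-1.7, 1.1, -2.2]
gripper_width: 59.7
```

Emit:
{"fn": "play_rows", "kwargs": {"increments": [[0,0,-1,0,1],[0,0,-1,0,1],[0,0,0,0,1]], "newtons": 4}}

```text
time_s: 14.5
ee_pos: [668.5, -31.4, 95.0]
ee_rot: [179.9, -0.1, 86.8]
force: [-1.8, 2.4, 5.9]
gripper_width: 60.0
```

```bash
python3 - <<'E'
from h import *
snap('side','side8.png');crop('side8.png','side8b.png',140,120,130,100,6)
E
```

```text
(no output)
```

View pics/side8b.png

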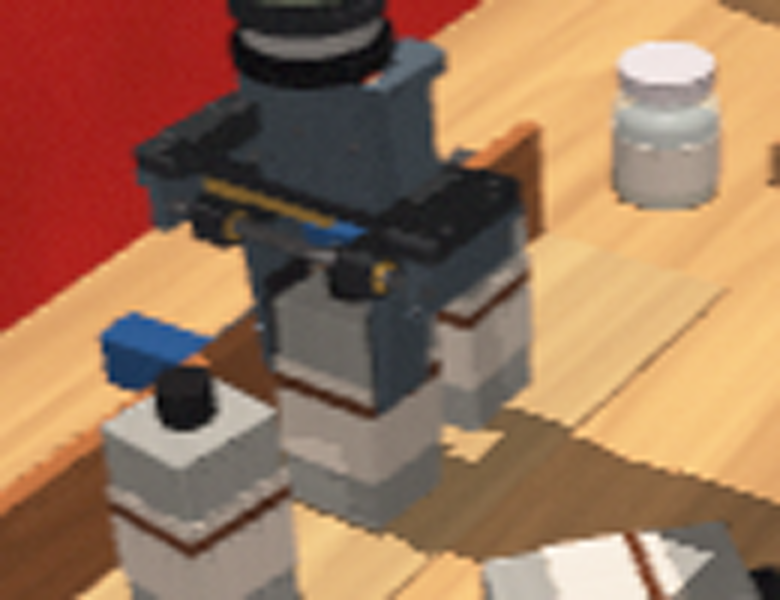

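Emit:
{"fn": "play_rows", "kwargs": {"increments": [[0,0,0,0,0.2],[0,0,0,0,0.2],[0,0,0,0,0.2],[0,0,0,0,0.2],[0,0,20,0,0.2],[0,0,40,0,0.2],[0,0,60,0,0],[-20,5,60,-9,0],[-50,10,0,-9,0],[-50,10,0,-9,0],[-50,10,0,-9,0],[-40,0,0,-5,0],[0,0,0,0,0]]}}

```text
time_s: 16.18
ee_pos: [456.2, 3.0, 273.6]
ee_rot: [180.0, -0.0, 45.8]
force: [0.4, -0.0, -0.1]
gripper_width: 91.3
```

```bash
python3 - <<'E'
from h import *
snap('side','side9.png');crop('side9.png','side9b.png',100,120,200,150,4)
s,_=snap('wrist','w9.png');print(s['ee_pos'],s['ee_rot']);crop('w9.png','w9b.png',0,0,512,384,1.5)
E
```

```text
[458.06955832   2.8935953  273.65371299] [ 1.79917243e+02 -6.69892799e-02  4.58195586e+01]
```

View pics/side9b.png

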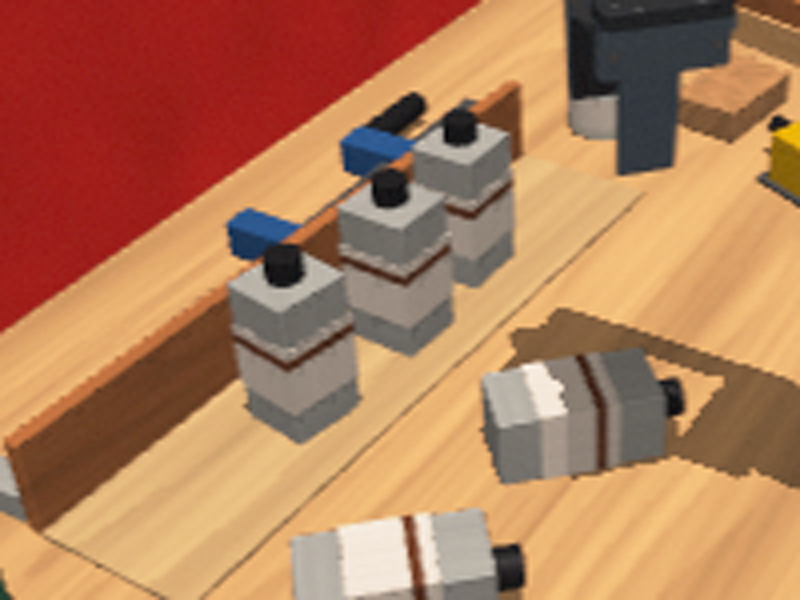

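View pics/w9b.png

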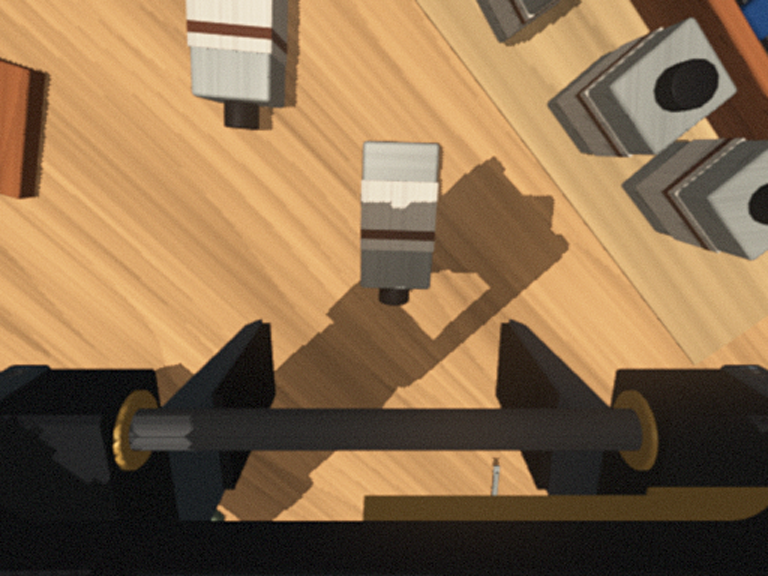

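```bash
python3 - <<'E'
from h import *
s=env.state();W=cam('wrist',s)
tin(W,[(364,143),(440,144),(431,288),(360,287)],1.5)
print(arc(-136))
E
```

```text
ctr [486.4  15.6] base mid [528.6  56. ] cap mid [444.3 -24.8] dir -136.2 len 116.7 w 59.0 60.3
[[3.2, 3.1, 12.8], [4.5, 4.3, 12.1], [5.5, 5.3, 11.2], [6.5, 6.3, 10.1], [7.4, 7.2, 8.9], [8.2, 7.9, 7.4], [8.8, 8.5, 5.9], [9.3, 9.0, 4.2], [9.6, 9.3, 2.5], [9.8, 9.4, 0.7], [9.7, 9.4, -1.0], [9.6, 9.2, -2.8]]
```

Emit:
{"fn": "play_rows", "kwargs": {"increments": [[0,-14,-10,-2,0],[0,0,-50,0,0],[0,0,-60,0,0],[0,0,-60,0,0],[0,0,-40,0,0],[0,0,-30,0,0],[0,0,0,0,0.3],[0,0,0,0,1],[0,0,0,0,1],[0,0,0,0,1],[0,0,0,0,1],[0,0,0,0,1]], "newtons": 4}}

```text
time_s: 17.77
ee_pos: [459.3, -11.2, 24.0]
ee_rot: [179.9, -0.1, 43.8]
force: [-0.4, -0.9, 6.6]
gripper_width: 60.9
```

```bash
python3 - <<'E'
from h import *
s,_=snap('side','side10.png');crop('side10.png','side10b.png',160,120,200,150,4);print(s['ee_pos'],s['force'],s['gripper_width'])
E
```

```text
[459.29386348 -11.21697716  24.00789396] [-0.38165336 -0.89930416  6.64002431] 60.90186592935983
```

View pics/side10b.png

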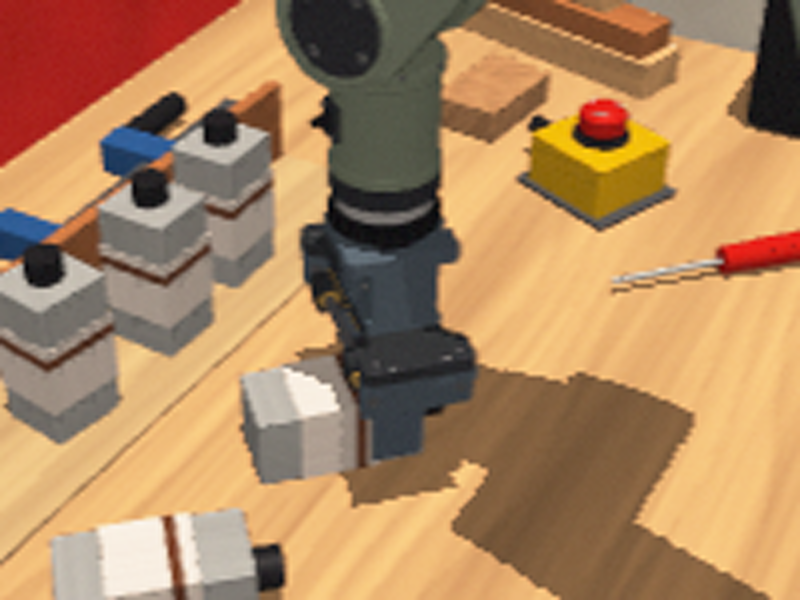

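Emit:
{"fn": "play_rows", "kwargs": {"increments": [[3.2,3.1,12.8,0,1],[4.5,4.3,12.1,0,1],[5.5,5.3,11.2,0,1],[6.5,6.3,10.1,0,1],[7.4,7.2,8.9,0,1],[8.2,7.9,7.4,0,1],[0,0,0,0,1]], "newtons": 4}}

```text
time_s: 18.7
ee_pos: [495.5, 23.6, 86.3]
ee_rot: [179.9, -0.1, 43.8]
force: [0.2, -0.5, 1.0]
gripper_width: 59.7
```

```bash
python3 - <<'E'
from h import *
s,_=snap('side','side11.png');crop('side11.png','side11b.png',160,120,200,150,4);print(s['ee_pos'],s['force'],s['gripper_width'])
E
```

```text
[495.52792979  23.5966973   86.34295129] [ 0.17738516 -0.54231746  1.01672974] 59.74487665040273
```

View pics/side11b.png

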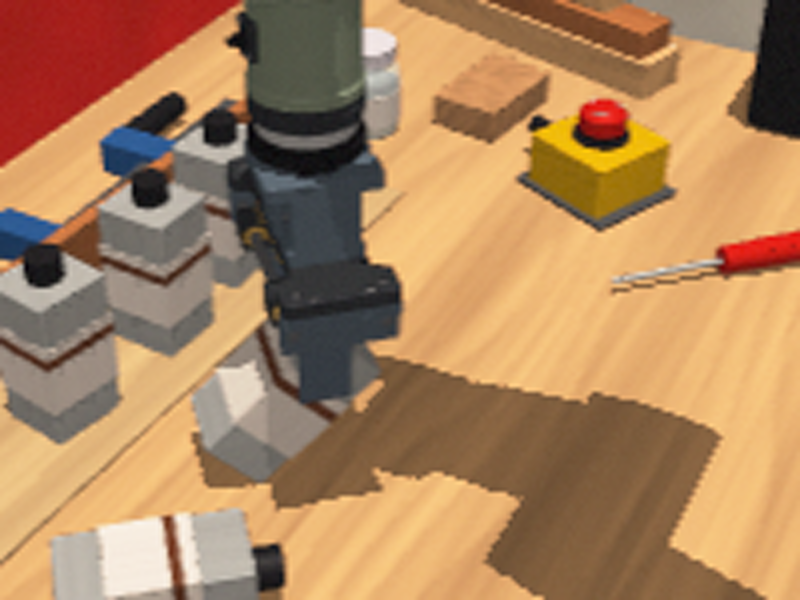

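Emit:
{"fn": "play_rows", "kwargs": {"increments": [[4.4,4.2,3.2,0,1],[4.4,4.3,2.7,0,1],[4.6,4.5,2.3,0,1],[4.7,4.5,1.9,0,1],[4.8,4.6,1.5,0,1],[4.8,4.7,1,0,1],[4.9,4.7,0.6,0,1],[4.9,4.7,0.1,0,1],[4.9,4.7,-0.3,0,1],[4.8,4.7,-0.7,0,1],[0,0,0,0,1]], "newtons": 3}}

```text
time_s: 20.12
ee_pos: [541.8, 69.1, 97.8]
ee_rot: [180.0, -0.1, 43.8]
force: [2.5, -2.0, 2.2]
gripper_width: 60.0
```

```bash
python3 - <<'E'
from h import *
s,_=snap('side','side12.png');crop('side12.png','side12b.png',140,120,200,150,4);print(s['ee_pos'],s['force'],s['gripper_width'])
E
```

```text
[541.75090641  69.12396489  97.8355306 ] [ 2.54180152 -1.98703125  2.18701791] 59.96024675254734
```

View pics/side12b.png

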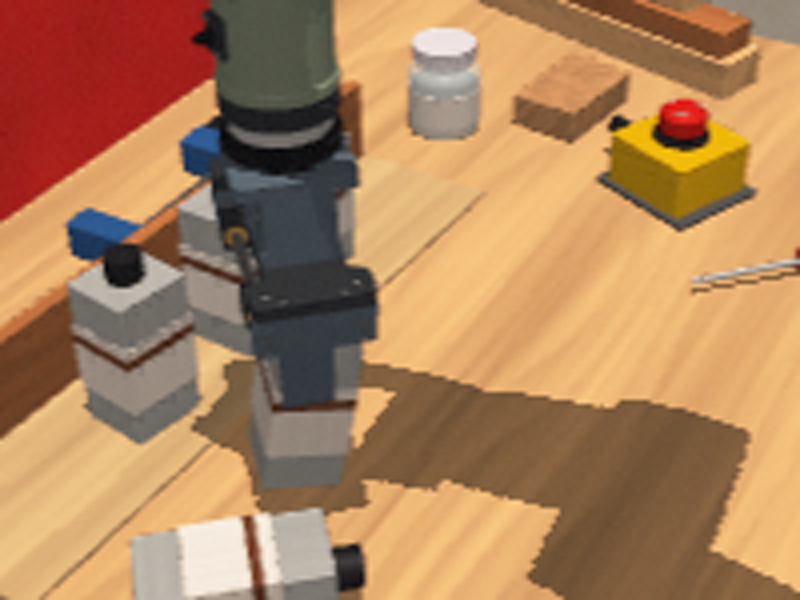

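Emit:
{"fn": "play_rows", "kwargs": {"increments": [[4.8,4.6,-1.2,0,1],[3.8,3.6,-1.6,0,1],[0,0,-1,0,1],[0,0,0,0,1]]}}

```text
time_s: 20.68
ee_pos: [550.2, 77.1, 94.2]
ee_rot: [180.0, -0.1, 43.8]
force: [2.2, 0.3, 3.2]
gripper_width: 60.2
```

```bash
python3 - <<'E'
from h import *
s=env.state()
s={'ee_pos':np.array([458.07,2.89,273.65]),'ee_rot':np.array([179.917,-.067,45.82])}
W=cam('wrist',s)
for p in [(418,2),(500,110),(600,238),(697,362)]: print(atz(W,np.array(p)/1.5,4))
S=cam('scene');D=cam('side')
b=lambda u,v:(u/4+300,v/4+190);d=lambda u,v:(u/3+50,v/3+250)
print(atz(S,b(98,368),4),atz(D,d(292,67),4))
print('cap placed',atz(W,np.array((688,84))/1.5,144), 'standA',atz(W,np.array((768,205))/1.5,144))
s,_=snap('side','side13.png');crop('side13.png','side13b.png',140,120,200,150,4);print(s['ee_pos'],s['force'],s['gripper_width'])
E
```

```text
[614.47016427 125.89316235   4.        ]
[609.36002539  16.0891343    4.        ]
[ 604.28994453 -135.39733214    4.        ]
[ 598.61603746 -307.74231126    4.        ]
[626.34372816 269.37881895   4.        ] [614.35139922 268.66067152   4.        ]
cap placed [664.72566127 -32.9762615  144.        ] standA [ 661.64422016 -125.79767006  144.        ]
[550.16858772  77.07492664  94.24347548] [2.23605719 0.32878296 3.21361797] 60.17980091170383
```

View pics/side13b.png

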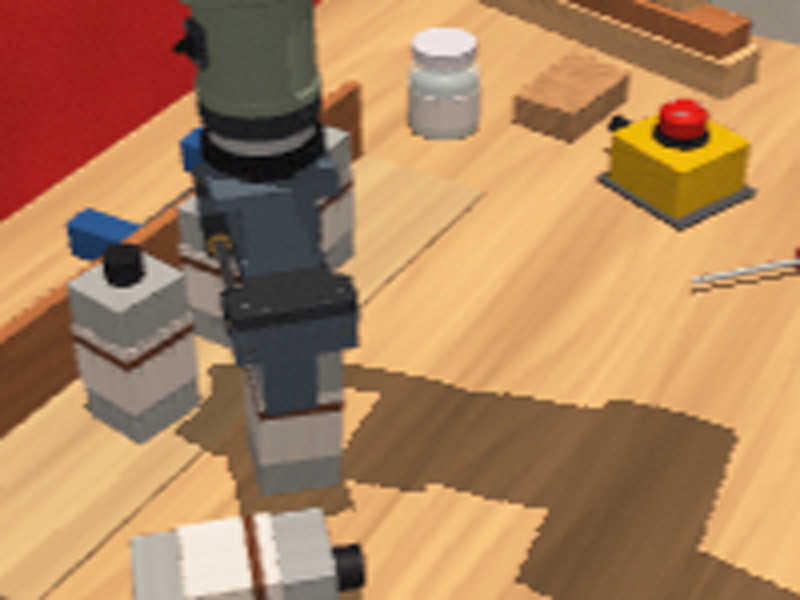

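Emit:
{"fn": "play_rows", "kwargs": {"increments": [[0,0,0,0,1],[0,0,0,0,1],[0,0,8,0,1],[0,0,8,0,1],[12.5,21,0,5,1],[12.5,21,0,5,1],[12.5,21,0,5,1],[12.5,21,0,7,1],[20,6,0,7,1],[20,6,0,7,1],[20,6,0,7.2,1],[18,4,0,0,1],[0,0,0,0,1]], "newtons": 20}}

```text
time_s: 22.35
ee_pos: [677.6, 182.7, 109.1]
ee_rot: [-179.9, 0.0, 87.0]
force: [-0.7, 0.8, -4.3]
gripper_width: 59.6
```

```bash
python3 - <<'E'
from h import *
s,_=snap('side','side14.png');crop('side14.png','side14b.png',60,120,200,150,4)
snap('scene','sc14.png');crop('sc14.png','sc14b.png',180,140,200,150,4)
E
```

```text
(no output)
```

View pics/side14b.png

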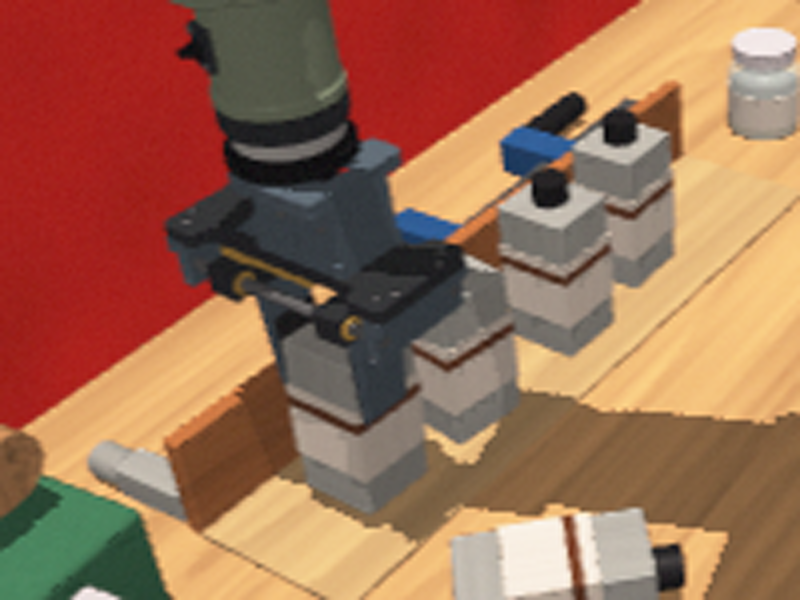

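View pics/sc14b.png

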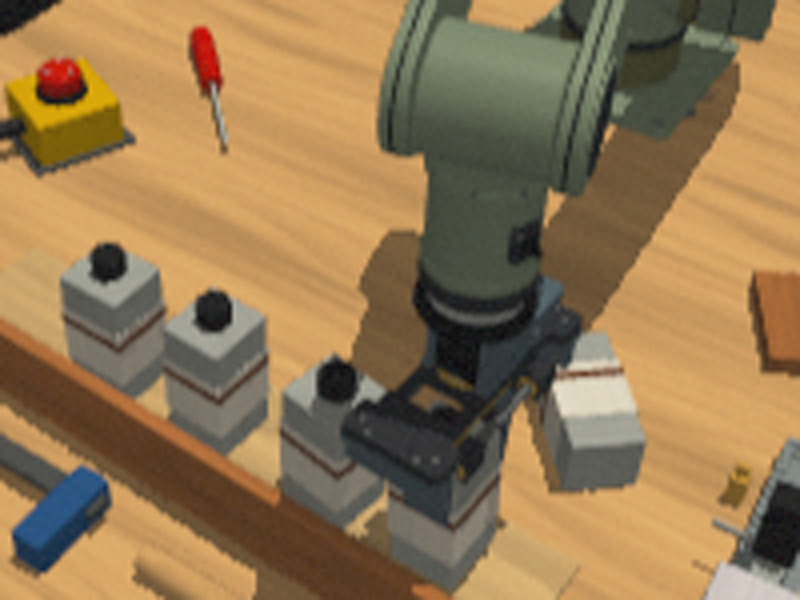

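Emit:
{"fn": "play_rows", "kwargs": {"increments": [[0,0,-4,0,1],[0,0,-4,0,1],[0,0,-2,0,1],[0,0,0,0,1]], "newtons": 20}}

```text
time_s: 22.95
ee_pos: [677.4, 182.7, 99.8]
ee_rot: [-180.0, 0.0, 87.0]
force: [0.0, 0.3, -4.0]
gripper_width: 60.1
```

Emit:
{"fn": "play_rows", "kwargs": {"increments": [[0,0,-1,0,1],[0,0,-1,0,1],[0,0,-1,0,1],[0,0,-1,0,1],[0,0,0,0,1]], "newtons": 5}}

```text
time_s: 23.58
ee_pos: [678.0, 183.7, 97.6]
ee_rot: [179.9, -0.1, 87.0]
force: [-1.9, 2.2, 5.4]
gripper_width: 60.1
```

Emit:
{"fn": "play_rows", "kwargs": {"increments": [[0,0,0,0,0.2],[0,0,0,0,0.2],[0,0,0,0,0.2],[0,0,0,0,0.2],[0,0,20,0,0.2],[0,0,40,0,0.2],[0,0,60,0,0],[-20,0,55,-9,0],[-50,0,0,-9,0],[-50,0,0,-9,0],[-50,0,0,-9,0],[-50,0,0,-9,0],[-8,0,0,0,0],[0,0,0,0,0]]}}

```text
time_s: 25.32
ee_pos: [450.1, 182.9, 271.6]
ee_rot: [179.9, -0.1, 42.1]
force: [-0.4, 0.0, -0.1]
gripper_width: 91.7
```

```bash
python3 - <<'E'
from h import *
snap('side','side15.png');crop('side15.png','side15b.png',60,120,200,150,4)
s,_=snap('wrist','w15.png');print(s['ee_pos'],s['ee_rot']);crop('w15.png','w15b.png',0,0,512,384,1.5)
E
```

```text
[450.72483028 182.93694584 271.34608149] [ 1.79946470e+02 -7.90600309e-02  4.20245312e+01]
```

View pics/side15b.png

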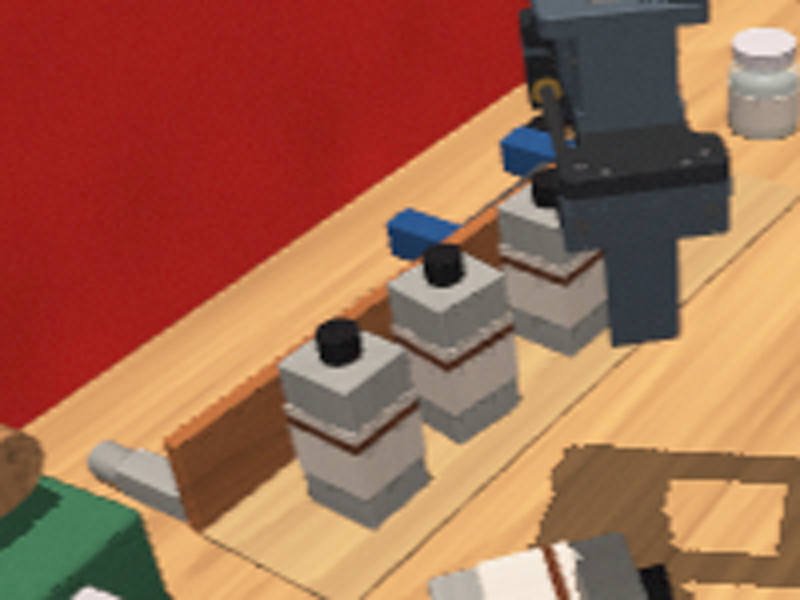

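View pics/w15b.png

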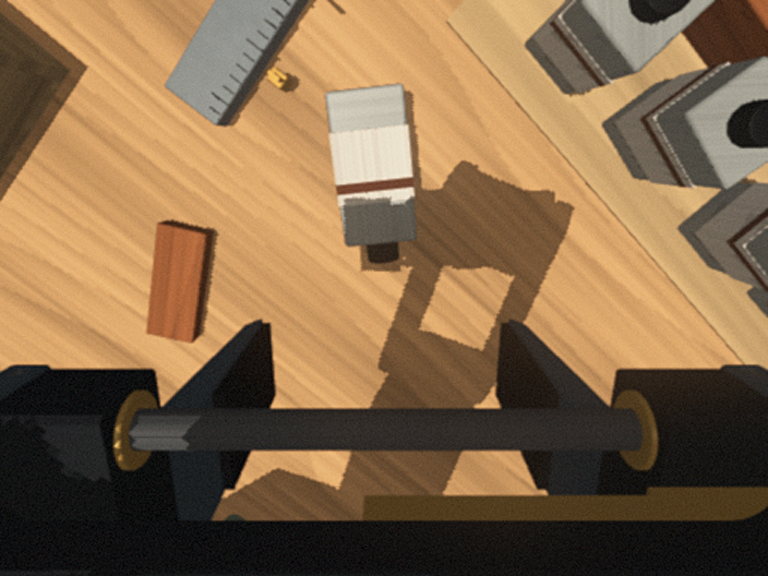

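```bash
python3 - <<'E'
from h import *
s=env.state();W=cam('wrist',s)
tin(W,[(327,93),(404,85),(415,242),(347,245)],1.5)
print('brass',atz(W,np.array((272,70))/1.5,41),atz(W,np.array((285,86))/1.5,41))
E
```

```text
ctr [494.2 234.7] base mid [533.8 278.1] cap mid [454.5 191.3] dir -132.4 len 117.6 w 57.8 55.8
brass [496.81696993 341.8454183   41.        ] [494.60832476 327.3652115   41.        ]
```

```bash
python3 - <<'E'
from h import *
print(arc(-132.4,6,a1=45));print(arc(-132.4,12,a0=45))
E
```

```text
[[3.0, 3.3, 12.8], [4.2, 4.6, 12.1], [5.2, 5.6, 11.2], [6.1, 6.7, 10.1], [6.9, 7.6, 8.9], [7.7, 8.4, 7.4]]
[[4.1, 4.5, 3.1], [4.2, 4.5, 2.8], [4.3, 4.8, 2.3], [4.4, 4.8, 1.9], [4.4, 4.9, 1.5], [4.6, 4.9, 1.0], [4.5, 5.0, 0.6], [4.6, 5.1, 0.1], [4.6, 5.0, -0.3], [4.5, 5.0, -0.7], [4.6, 4.9, -1.2], [4.4, 4.9, -1.6]]
```

Emit:
{"fn": "play_rows", "kwargs": {"increments": [[9,12,0,5.6,0],[9,11,-28,0,0],[0,0,-60,0,0],[0,0,-60,0,0],[0,0,-50,0,0],[0,0,-30,0,0],[0,0,-20,0,0],[0,0,0,0,0.3],[0,0,0,0,1],[0,0,0,0,1],[0,0,0,0,1],[0,0,0,0,1],[0,0,0,0,1]], "newtons": 4}}

```text
time_s: 27.05
ee_pos: [468.5, 206.0, 23.9]
ee_rot: [179.9, -0.1, 47.6]
force: [0.2, -0.1, 5.5]
gripper_width: 60.3
```

Emit:
{"fn": "play_rows", "kwargs": {"increments": [[3,3.3,12.8,0,1],[4.2,4.6,12.1,0,1],[5.2,5.6,11.2,0,1],[6.1,6.7,10.1,0,1],[6.9,7.6,8.9,0,1],[7.7,8.4,7.4,0,1],[0,0,0,0,1]], "newtons": 4}}

```text
time_s: 27.92
ee_pos: [502.2, 243.1, 86.4]
ee_rot: [179.9, -0.2, 47.6]
force: [0.7, 0.4, 0.8]
gripper_width: 59.9
```

```bash
python3 - <<'E'
from h import *
s,_=snap('side','side16.png');crop('side16.png','side16b.png',90,180,200,150,4)
E
```

```text
(no output)
```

View pics/side16b.png

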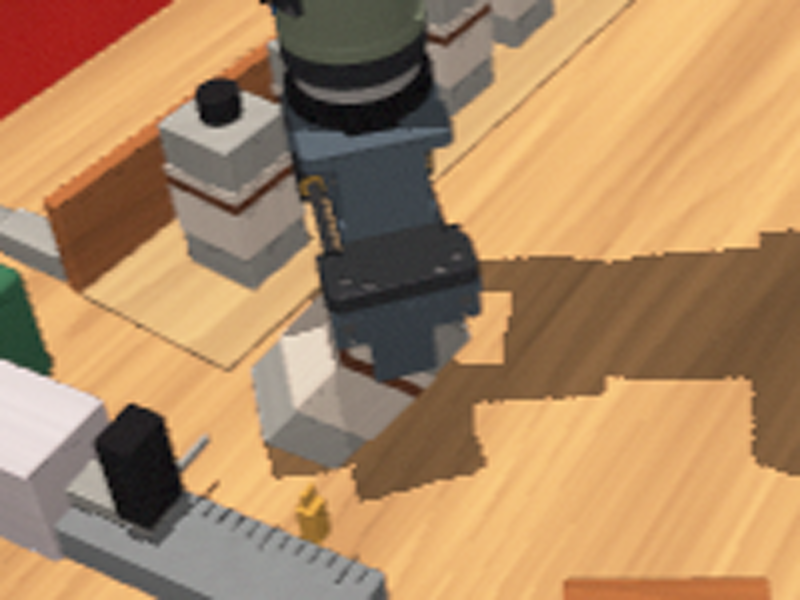

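Emit:
{"fn": "play_rows", "kwargs": {"increments": [[4.1,4.5,3.1,0,1],[4.2,4.5,2.8,0,1],[4.3,4.8,2.3,0,1],[4.4,4.8,1.9,0,1],[4.4,4.9,1.5,0,1],[4.6,4.9,1,0,1],[4.5,5,0.6,0,1],[4.6,5.1,0.1,0,1],[4.6,5,-0.3,0,1],[4.5,5,-0.7,0,1],[0,0,0,0,1]], "newtons": 3}}

```text
time_s: 29.35
ee_pos: [545.7, 291.1, 97.9]
ee_rot: [180.0, -0.1, 47.6]
force: [2.3, 0.4, 0.1]
gripper_width: 59.8
```

```bash
python3 - <<'E'
from h import *
s,_=snap('side','side17.png');crop('side17.png','side17b.png',90,180,200,150,4)
E
```

```text
(no output)
```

View pics/side17b.png

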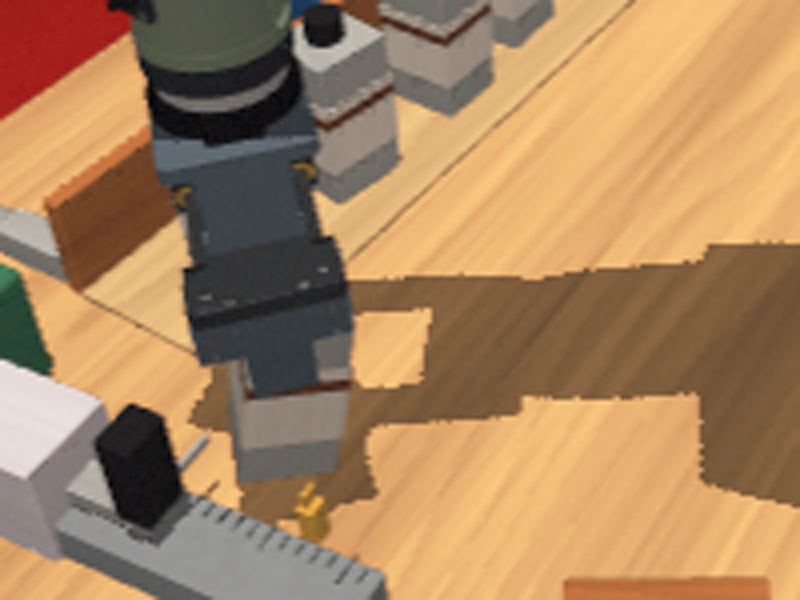

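Emit:
{"fn": "play_rows", "kwargs": {"increments": [[4.6,4.9,-1.2,0,1],[3.4,3.7,-1.6,0,1],[0,0,-1,0,1],[0,0,0,0,1]]}}

```text
time_s: 29.9
ee_pos: [553.5, 299.7, 94.5]
ee_rot: [180.0, -0.1, 47.6]
force: [1.9, 0.6, 2.3]
gripper_width: 59.9
```

Emit:
{"fn": "play_rows", "kwargs": {"increments": [[0,0,0,0,1],[0,0,0,0,1],[0,0,8,0,1],[0,0,8,0,1],[0,-20,0,0,1],[0,-35,0,4,1],[0,-40,0,5,1],[0,-40,0,5,1],[0,-40,0,5,1],[0,-40,0,5,1],[0,-40,0,5,1],[0,-40,0,5,1],[0,-40,0,5.4,1],[0,-40,0,0,1],[0,-40,0,0,1],[0,-40,0,0,1],[0,-40,0,0,1],[0,-30,0,0,1],[0,0,0,0,1]], "newtons": 20}}

```text
time_s: 32.28
ee_pos: [551.4, -228.6, 109.6]
ee_rot: [-179.9, 0.0, 86.8]
force: [-0.3, 0.5, -3.7]
gripper_width: 60.0
```

```bash
python3 - <<'E'
from h import *
s,_=snap('side','side18.png');crop('side18.png','side18b.png',150,60,200,150,4)
snap('scene','sc18.png');crop('sc18.png','sc18b.png',140,140,200,150,4)
E
```

```text
(no output)
```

View pics/side18b.png

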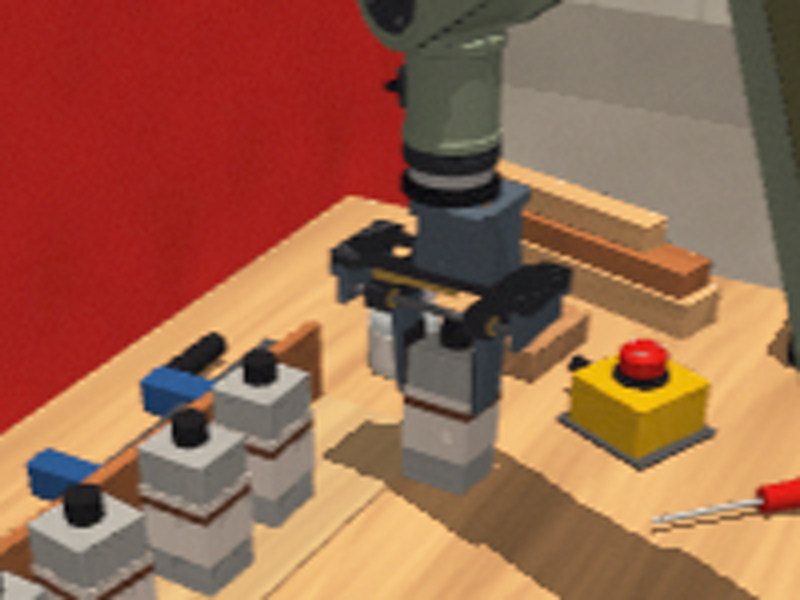

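View pics/sc18b.png

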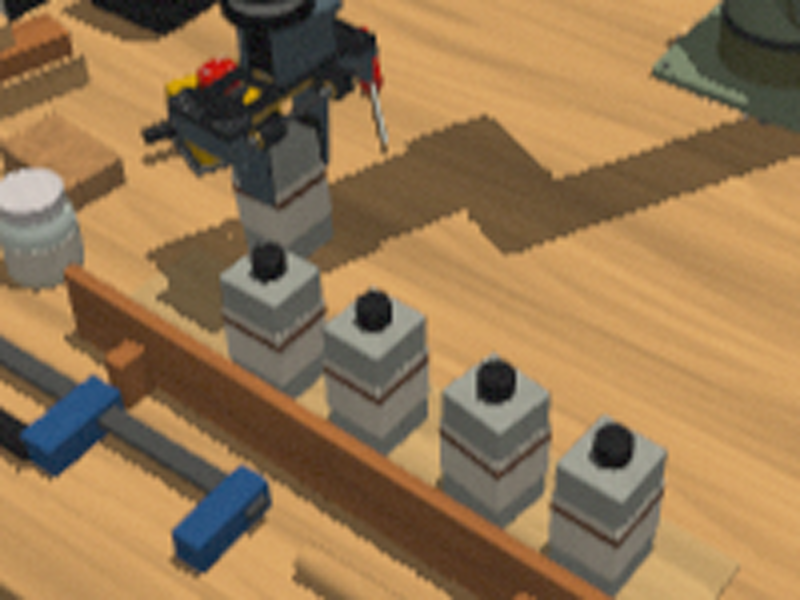

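Emit:
{"fn": "play_rows", "kwargs": {"increments": [[20,-9,0,0,1],[30,0,0,0,1],[30,0,0,0,1],[20,0,0,0,1],[11,0,0,0,1],[0,0,-4,0,1],[0,0,-4,0,1],[0,0,-2,0,1],[0,0,0,0,1]]}}

```text
time_s: 33.5
ee_pos: [663.4, -235.0, 99.9]
ee_rot: [-180.0, -0.0, 87.0]
force: [0.3, -0.3, -2.4]
gripper_width: 59.8
```

Emit:
{"fn": "play_rows", "kwargs": {"increments": [[0,0,-1,0,1],[0,0,-1,0,1],[0,0,-1,0,1],[0,0,-1,0,1],[0,0,0,0,1]], "newtons": 5}}

```text
time_s: 34.12
ee_pos: [664.2, -234.4, 97.7]
ee_rot: [179.9, -0.0, 87.0]
force: [-2.4, 1.7, 5.5]
gripper_width: 60.0
```

```bash
python3 - <<'E'
from h import *
s,_=snap('side','side19.png');crop('side19.png','side19b.png',150,60,200,150,4)
E
```

```text
(no output)
```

View pics/side19b.png

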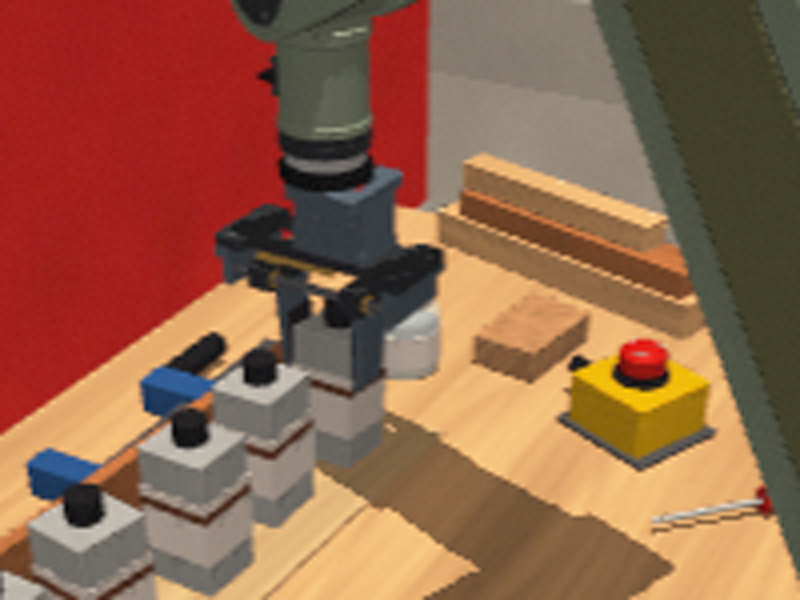

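Emit:
{"fn": "play_rows", "kwargs": {"increments": [[0,0,0,0,0.2],[0,0,0,0,0.2],[0,0,0,0,0.2],[0,0,0,0,0.2],[0,0,20,0,0.2],[0,0,40,0,0.2],[0,0,60,0,0],[-20,20,60,-5,0],[-50,50,0,-9,0],[-50,50,0,-9,0],[-40,50,0,-9,0],[-30,50,0,-9,0],[0,60,0,-9,0],[0,60,0,-9,0],[0,60,0,-8,0],[0,60,0,0,0],[0,60,0,0,0],[0,50,0,0,0],[0,0,0,0,0]]}}

```text
time_s: 36.55
ee_pos: [487.4, 322.3, 271.9]
ee_rot: [-180.0, 0.0, 20.5]
force: [0.2, -0.2, 0.8]
gripper_width: 90.9
```

```bash
python3 - <<'E'
from h import *
snap('side','side20.png');crop('side20.png','side20b.png',60,100,220,165,3.6)
s,_=snap('wrist','w20.png');print(s['ee_pos'],s['ee_rot']);crop('w20.png','w20b.png',0,0,512,384,1.5)
E
```

```text
[487.46402076 320.27693008 271.99316917] [1.79954941e+02 5.35569910e-02 2.04148485e+01]
```

View pics/side20b.png

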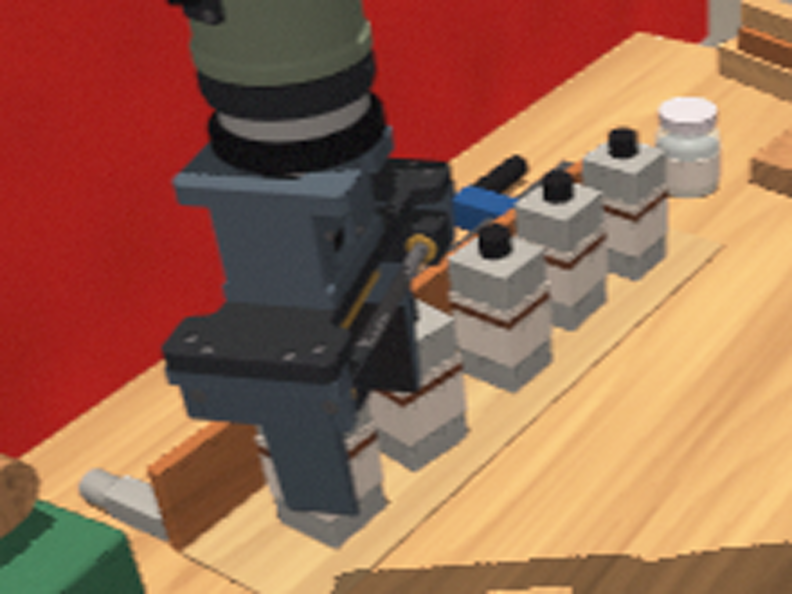

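View pics/w20b.png

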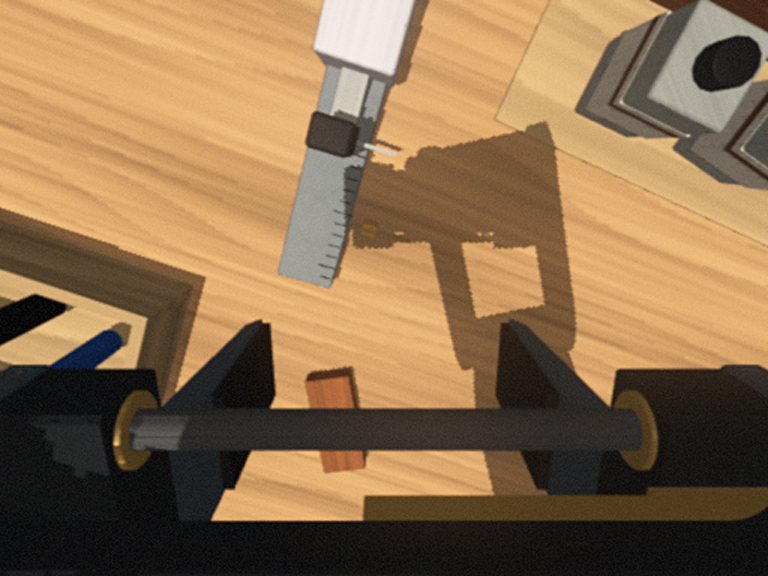

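```bash
python3 - <<'E'
from h import *
crop('w20.png','w20c.png',170,0,130,200,4)
s=env.state()
W=cam('wrist',s);k=1.5
f=lambda p,z:atz(W,np.array(p)/k,z)
for n,z,ps in [('bed',28,[(279,273),(323,82),(330,288),(371,130)]),('blk',107,[(315,112),(359,120),(352,157),(306,147)]),('ptr',44,[(362,146),(398,155)]),('brass',41,[(368,229)]),('hous',75,[(313,49),(393,77)])]:
  P=[f(p,z) for p in ps];print(n,np.round(P,1).tolist(),np.mean(P,0).round(1))
E
```

```text
bed [[430.4, 400.4, 28.0], [594.8, 412.5, 28.0], [433.0, 352.8, 28.0], [574.0, 364.1, 28.0]] [508.  382.5  28. ]
blk [[569.9, 399.2, 107.0], [575.2, 370.6, 107.0], [551.5, 367.2, 107.0], [546.9, 398.1, 107.0]] [560.9 383.8 107. ]
ptr [[559.7, 366.1, 44.0], [563.2, 336.7, 44.0]] [561.5 351.4  44. ]
brass [[498.1, 339.0, 41.0]] [498.1 339.   41. ]
hous [[608.9, 418.1, 75.0], [611.5, 359.8, 75.0]] [610.2 388.9  75. ]
```

View pics/w20c.png

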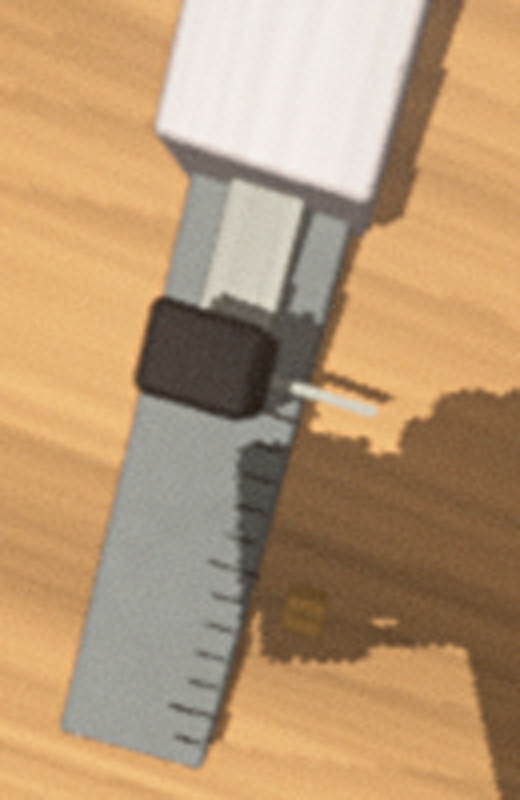

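Emit:
{"fn": "play_rows", "kwargs": {"increments": [[20,18,0,-8,0],[20,18,0,-8,0],[20,18,0,0,0],[13.5,9.5,0,0,0],[0,0,-60,0,0],[0,0,-60,0,0],[0,0,-40,0,0],[0,0,-32,0,0],[0,0,0,0,0]], "newtons": 25}}

```text
time_s: 37.78
ee_pos: [560.2, 379.9, 78.2]
ee_rot: [179.8, 0.3, 4.1]
force: [0.4, -0.4, -0.3]
gripper_width: 91.1
```

```bash
python3 - <<'E'
from h import *
s,_=snap('wrist','w21.png');print(s['ee_pos'],s['ee_rot']);crop('w21.png','w21b.png',0,0,512,384,1.5)
snap('side','side21.png');crop('side21.png','side21b.png',60,210,160,120,5)
snap('scene','sc21.png');crop('sc21.png','sc21b.png',310,190,130,100,6)
E
```

```text
[560.22624046 379.94430355  78.16647027] [179.80144222   0.30959514   4.14992841]
```

View pics/w21b.png

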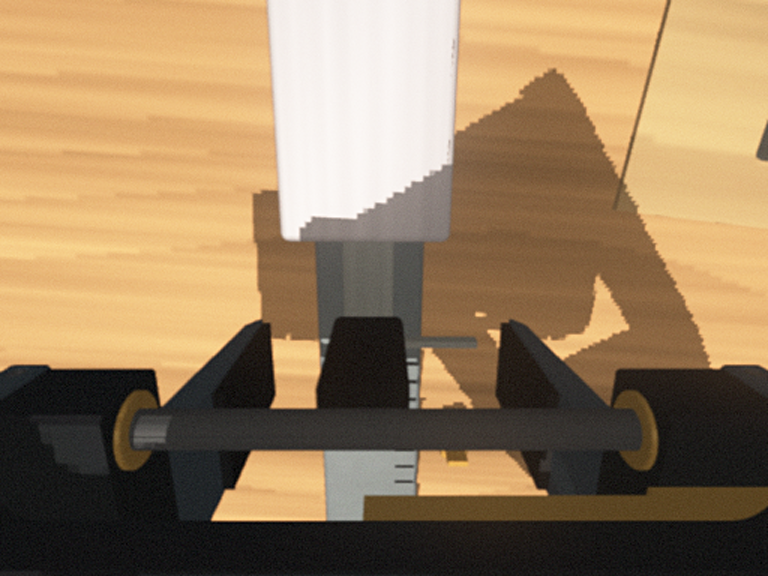

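View pics/side21b.png

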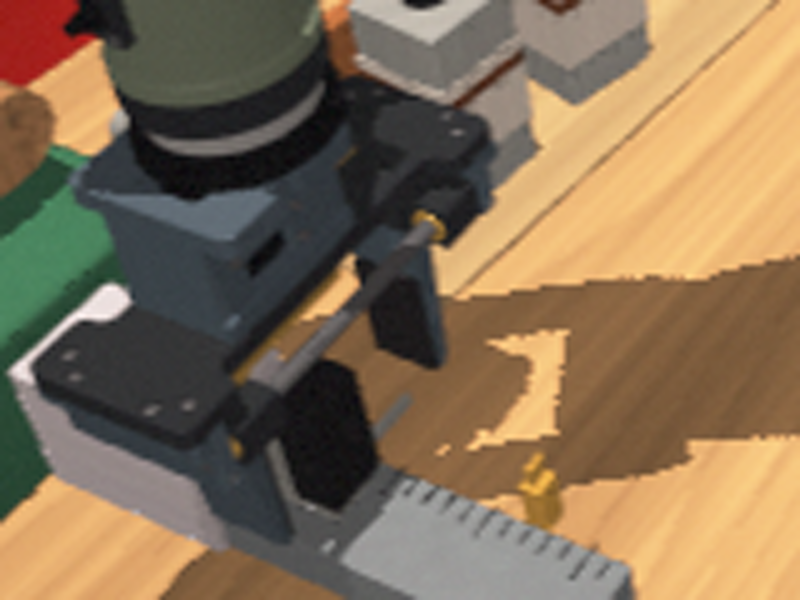

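View pics/sc21b.png

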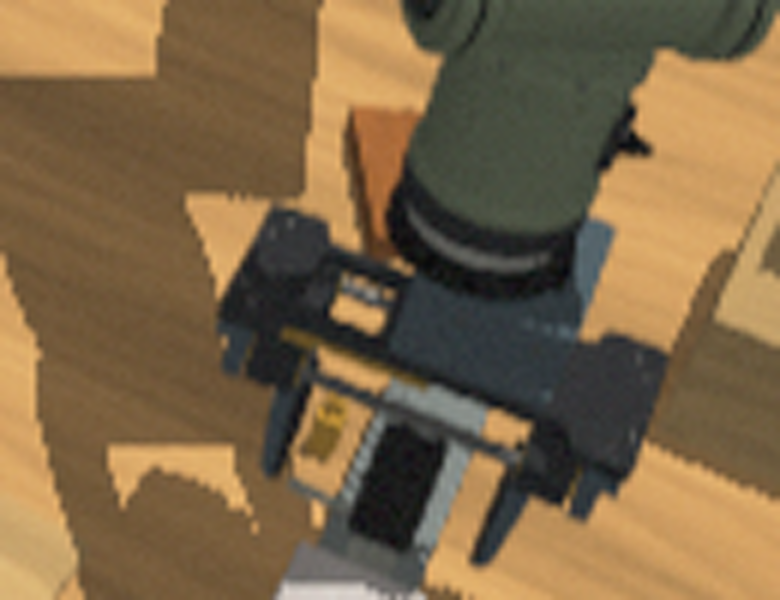

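Emit:
{"fn": "play_rows", "kwargs": {"increments": [[0,6,2,0,0],[0,0,0,0,0.4],[0,0,0,0,0.6],[0,0,0,0,1],[0,0,0,0,1],[0,0,0,0,1],[0,0,0,0,1],[0,0,0,0,1],[0,0,0,0,1]], "newtons": 25}}

```text
time_s: 39.05
ee_pos: [561.4, 387.3, 82.5]
ee_rot: [179.9, 0.0, 4.2]
force: [1.0, -4.7, 1.9]
gripper_width: 29.7
```

Emit:
{"fn": "play_rows", "kwargs": {"increments": [[-5,-1.5,0,0,1],[-8,-0.6,0,0,1],[-8,-0.6,0,0,1],[-8,-0.6,0,0,1],[-8,-0.6,0,0,1],[-8,-0.6,0,0,1],[-8,-0.6,0,0,1],[-5,-0.4,0,0,1],[0,0,0,0,1]]}}

```text
time_s: 40.17
ee_pos: [503.2, 383.4, 82.5]
ee_rot: [-180.0, -0.1, 4.3]
force: [5.8, -1.6, -3.6]
gripper_width: 30.2
```

```bash
python3 - <<'E'
from h import *
s,_=snap('wrist','w22.png');crop('w22.png','w22b.png',200,180,140,120,5)
snap('side','side22.png');crop('side22.png','side22b.png',110,250,100,75,8)
snap('scene','sc22.png');crop('sc22.png','sc22b.png',330,230,80,60,10)
print(s['ee_pos'],s['force'])
E
```

```text
[503.22243976 383.37248487  82.49601472] [ 5.7804502  -1.57996847 -3.6168952 ]
```

View pics/w22b.png

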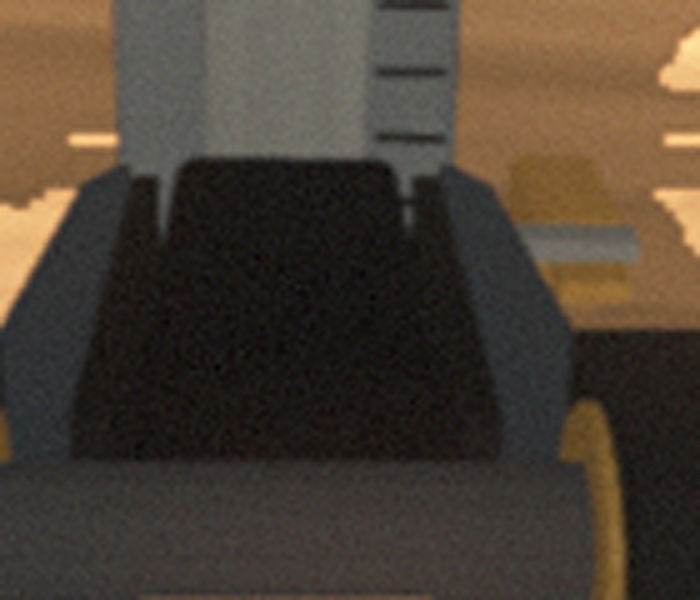

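View pics/side22b.png

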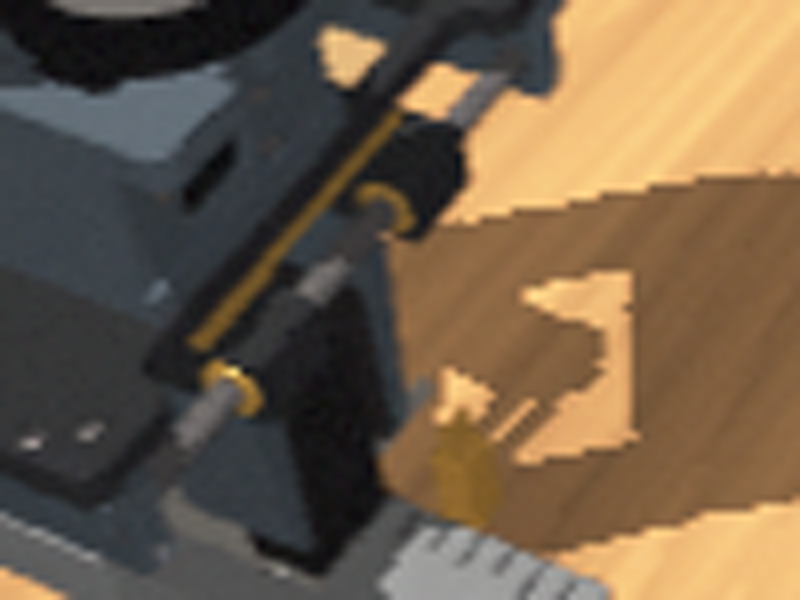

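View pics/sc22b.png

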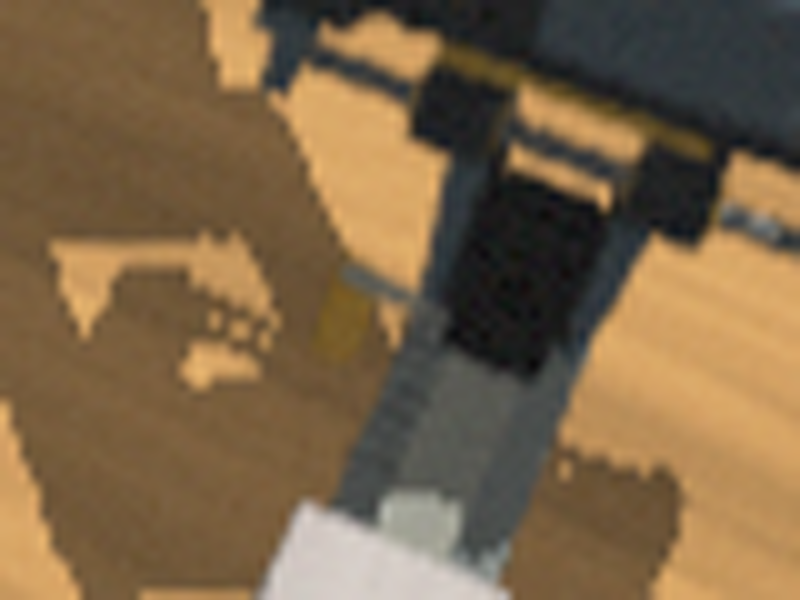

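```bash
python3 - <<'E'
from h import *
def cc(f,x,y,w,h,k):
    im=cv2.imread('pics/'+f)[y:y+h,x:x+w].astype(float); im=np.clip(im*1.6,0,255).astype('uint8')
    return cv2.resize(im,(390,290),interpolation=cv2.INTER_CUBIC)
a=cc('w15.png',165,35,40,30,0);b=cc('w22.png',290,205,44,33,0);c=cc('side21.png',150,290,40,30,0);d=cc('side22.png',150,290,40,30,0)
cv2.imwrite('pics/m.png',np.vstack([np.hstack([a,b]),np.hstack([c,d])]))
E
```

```text
(no output)
```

View pics/m.png

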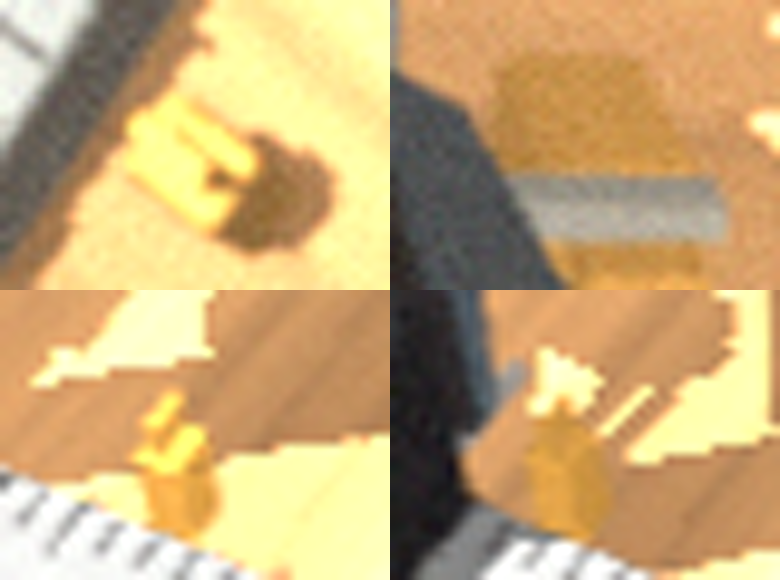

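```bash
python3 - <<'E'
from h import *
s15={'ee_pos':np.array([450.72,182.94,271.35]),'ee_rot':np.array([179.946,-.079,42.02])}
s22={'ee_pos':np.array([503.22,383.37,82.5]),'ee_rot':np.array([-180,-.1,4.3])}
W=cam('wrist',s15);V=cam('wrist',s22);D=cam('side');S=cam('scene')
n=tri([(W,(181.9,45.3)),(D,(165.4,304.5))]);f=tri([(W,(190.6,52.4)),(D,(168.3,300.5))])
print(n,f)
p=tri([(V,(328,229)),(D,(163.8,297.8))]);print('ptr tip',p, tri([(S,(364.5,256.5)),(D,(163.8,297.8))]),atz(V,(328,229),44),atz(S,(364.5,256.5),44),atz(D,(163.8,297.8),44))
for X in(n[0],f[0]): print('blade in w22',proj(V,X),((proj(V,X)-[200,180])*5).round(), 'sc',proj(S,X),((proj(S,X)-[330,230])*10).round())
im=cv2.imread('pics/scene0.png')[245:275,350:390];a=cv2.resize(im,(400,300),interpolation=cv2.INTER_CUBIC)
im=cv2.imread('pics/sc22.png')[245:275,350:390];b=cv2.resize(im,(400,300),interpolation=cv2.INTER_CUBIC)
cv2.imwrite('pics/m2.png',np.hstack([a,b]))
E
```

```text
(array([495.61876235, 342.29711258,  34.81769068]), [2.1448600187165034, 1.0706685264219542]) (array([496.74894654, 330.36199199,  34.29192445]), [1.7441840536505069, 0.8734636411138882])
ptr tip (array([502.84053016, 334.11121033,  43.55383288]), [0.9704004877974525, 0.3155025075127762]) (array([501.60484705, 335.45887401,  45.53887753]), [0.29622441801018096, 0.42039547656487786]) [503.2791023 334.8889214  44.       ] [500.71484592 336.05955886  44.        ] [502.54988871 333.64676985  44.        ]
blade in w22 [313.52068647 232.88249878] [568. 264.] sc [366.44403781 258.25891173] [364. 283.]
blade in w22 [329.93381759 232.3040199 ] [650. 262.] sc [362.5918963  256.84850007] [326. 268.]
```

View pics/m2.png

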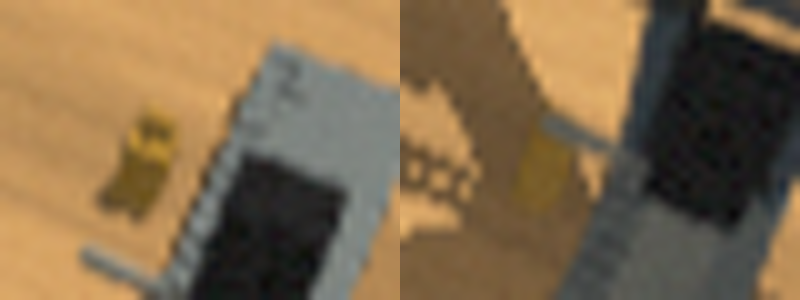

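```bash
python3 - <<'E'
from h import *
s15={'ee_pos':np.array([450.72,182.94,271.35]),'ee_rot':np.array([179.946,-.079,42.02])}
s20={'ee_pos':np.array([487.46,320.28,271.99]),'ee_rot':np.array([179.955,.054,20.41])}
s22={'ee_pos':np.array([503.22,383.37,82.5]),'ee_rot':np.array([-180,-.1,4.3])}
W=cam('wrist',s15);W2=cam('wrist',s20);V=cam('wrist',s22);D=cam('side');S=cam('scene')
for z in (41,30):
  print(z,'W15 blade',atz(W,(181.9,45.3),z),atz(W,(190.6,52.4),z),'\n side blade',atz(D,(165.4,304.5),z),atz(D,(168.3,300.5),z),'\n scene a',atz(S,(365,260),z),'b',atz(S,(365.5,255.8),z))
def big(f,x,y,w,h):
    im=cv2.imread('pics/'+f)[y:y+h,x:x+w].astype(float); im=np.clip(im*1.5,0,255).astype('uint8')
    return cv2.resize(im,(390,290),interpolation=cv2.INTER_CUBIC)
snap('wrist','w23.png')
r=[big('w15.png',165,35,40,30),big('w20.png',225,135,40,30),big('side0.png',150,290,40,30),big('w22.png',290,205,44,33)]
cv2.imwrite('pics/m3.png',np.vstack([np.hstack(r[:2]),np.hstack(r[2:])]))
E
```

```text
41 W15 blade [497.58688694 342.12107958  41.        ] [498.41052688 329.99705472  41.        ] 
 side blade [489.90554964 344.42959578  41.        ] [491.06891962 333.08140819  41.        ] 
 scene a [510.03574804 342.07169179  41.        ] b [493.6603664  337.10346181  41.        ]
30 W15 blade [497.20624309 345.07000193  30.        ] [498.05331017 332.60112833  30.        ] 
 side blade [496.59136616 338.45228348  30.        ] [497.77396696 326.91650738  30.        ] 
 scene a [500.37068644 340.58459904  30.        ] b [483.7838181  335.55220479  30.        ]
```

View pics/m3.png

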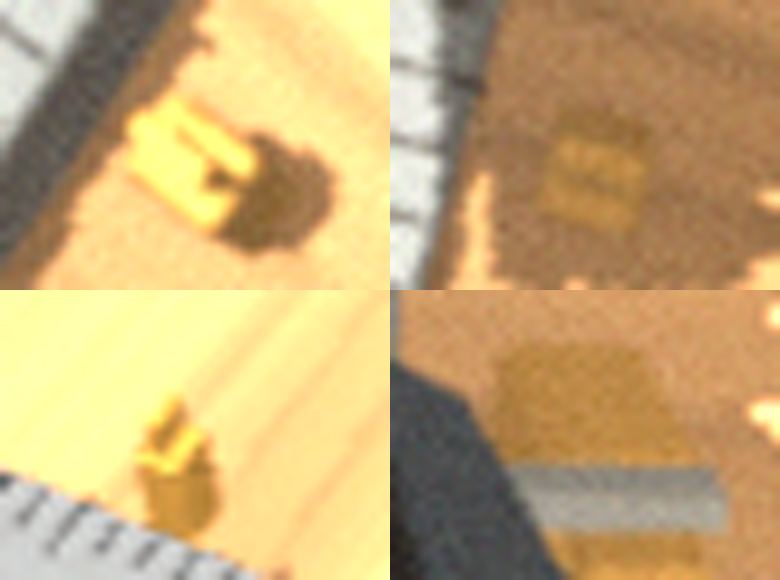

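Emit:
{"fn": "play_rows", "kwargs": {"increments": [[-4,-0.3,0,0,1],[-3,-0.2,0,0,1],[0,0,0,0,1]]}}

```text
time_s: 40.75
ee_pos: [496.6, 382.9, 82.5]
ee_rot: [-180.0, -0.1, 4.3]
force: [6.0, -2.0, -3.4]
gripper_width: 29.9
```

```bash
cat > look.py <<'E'
from h import *
import sys
t=sys.argv[1]
for n in('wrist','side','scene'):
    s,_=snap(n,f'{n}_{t}.png')
def big(f,x,y,w,h):
    im=cv2.imread('pics/'+f)[y:y+h,x:x+w].astype(float); im=np.clip(im*1.6,0,255).astype('uint8')
    return cv2.resize(im,(390,290),interpolation=cv2.INTER_CUBIC)
r=[big(f'wrist_{t}.png',290,205,44,33),big(f'side_{t}.png',150,285,40,30),big(f'scene_{t}.png',350,242,40,30),big('side0.png',150,285,40,30)]
cv2.imwrite(f'pics/L{t}.png',np.vstack([np.hstack(r[:2]),np.hstack(r[2:])]));print(s['ee_pos'],s['force'])
E
python3 look.py a
```

```text
[496.64395478 382.9251561   82.45229728] [ 6.46204382 -1.6617801  -3.31359717]
```

View pics/La.png

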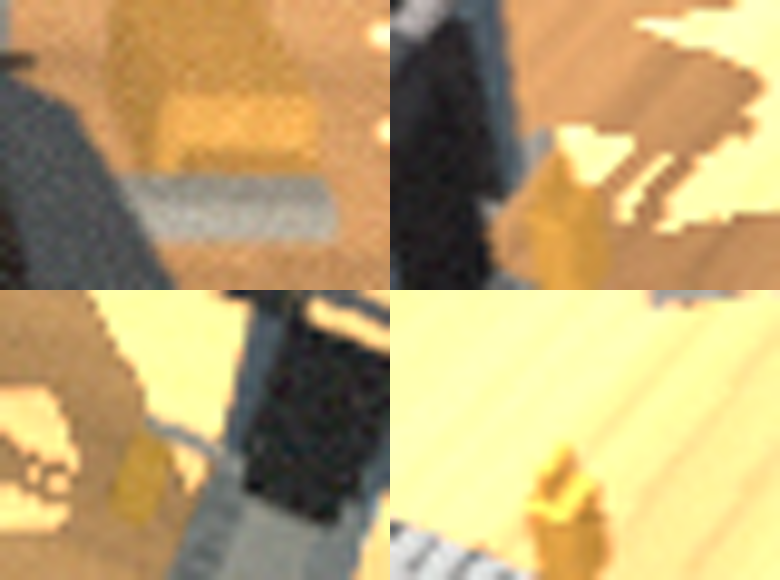

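Emit:
{"fn": "play_rows", "kwargs": {"increments": [[-3,-0.2,0,0,1],[0,0,0,0,1],[0,0,0,0,1]]}}

```text
time_s: 41.28
ee_pos: [493.7, 382.7, 82.5]
ee_rot: [-180.0, -0.1, 4.3]
force: [6.5, -2.0, -4.5]
gripper_width: 30.0
```

```bash
python3 look.py b
```

```text
[493.74364387 382.69083815  82.47333292] [ 6.37287302 -1.97820769 -3.54040602]
```

View pics/Lb.png

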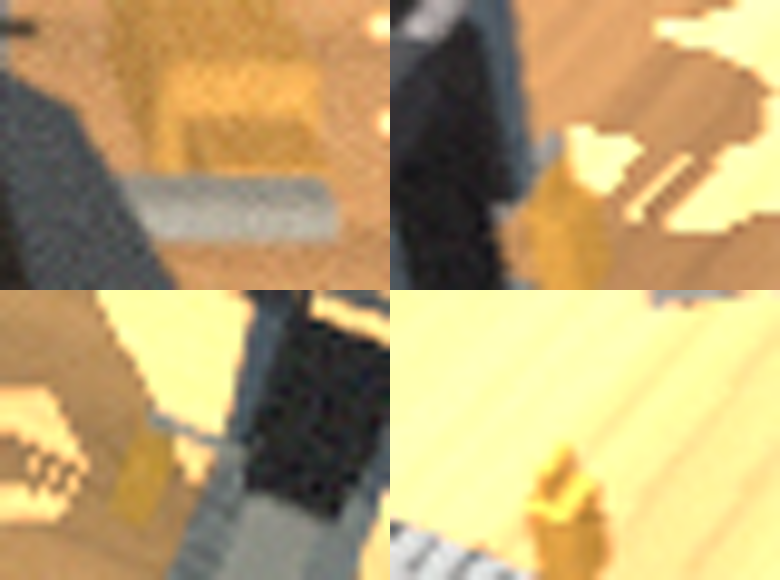

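```bash
python3 - <<'E'
from h import *
s=env.state();V=cam('wrist',s);print(s['ee_rot'])
r=lambda v:205+v/8.79; c=lambda u:290+u/8.86
for n,v,z in [('bodytop front',60,30),('blade foot',115,30),('blade top front',165,41),('ptr up edge',174,42),('ptr up edge',174,44),('ptr up edge',174,46),('ptr low edge',242,44),('ptr low edge',242,46),('ptr low',242,48)]:
  print(n,z,atz(V,(c(240),r(v)),z))
crop('wrist_b.png','wbB.png',200,190,140,60,5.7)
E
```

```text
[-1.79988033e+02 -1.11063923e-01  4.27988784e+00]
bodytop front 30 [500.77207291 340.11296695  30.        ]
blade foot 30 [495.94088626 339.47073547  30.        ]
blade top front 41 [495.90917114 341.54870743  41.        ]
ptr up edge 42 [495.55111713 341.69039951  42.        ]
ptr up edge 44 [496.36123778 342.17667214  44.        ]
ptr up edge 46 [497.17135842 342.66294477  46.        ]
ptr low edge 44 [490.63219233 341.41508424  44.        ]
ptr low edge 46 [491.50109199 341.90917063  46.        ]
ptr low 48 [492.36999165 342.40325702  48.        ]
```

View pics/wbB.png

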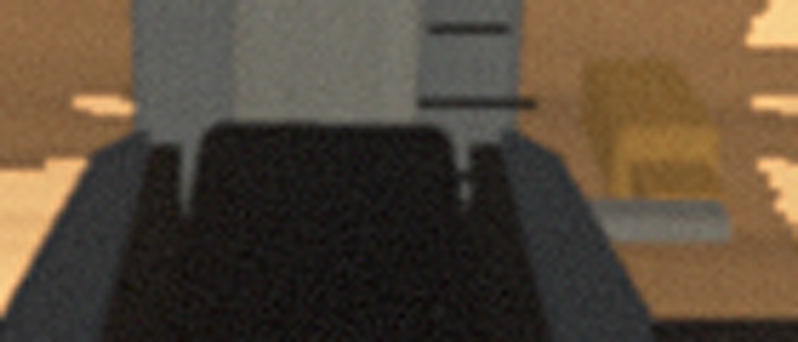

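Emit:
{"fn": "play_rows", "kwargs": {"increments": [[0,0,0,0,1],[0,0,0,0,1],[0,0,0,0,1],[0,0,0,0,1],[0,0,0,0,1],[0,0,0,0,1],[0,0,0,0,1],[0,0,0,0,1],[0,0,0,0,1],[0,0,0,0,1],[0,0,0,0,1],[0,0,0,0,1],[0,0,0,0,1],[0,0,0,0,1],[0,0,0,0,1],[0,0,0,0,1],[0,0,0,0,1],[0,0,0,0,1]]}}

```text
time_s: 43.68
ee_pos: [493.8, 382.7, 82.5]
ee_rot: [-180.0, -0.1, 4.3]
force: [5.7, -2.4, -3.0]
gripper_width: 30.2
```

Emit:
{"fn": "play_rows", "kwargs": {"increments": [[0,0,0,0,1],[0,0,0,0,1],[0,0,0,0,1],[0,0,0,0,1],[0,0,0,0,1],[0,0,0,0,1],[0,0,0,0,1],[0,0,0,0,1],[0,0,0,0,1],[0,0,0,0,1],[0,0,0,0,1]]}}

```text
time_s: 45.05
ee_pos: [493.8, 382.7, 82.5]
ee_rot: [-180.0, -0.1, 4.3]
force: [5.5, -2.2, -3.3]
gripper_width: 29.9
```

```bash
python3 look.py c
```

```text
[493.76563336 382.72597051  82.48795672] [ 4.61060647 -2.39887157 -3.36230501]
```

View pics/Lc.png

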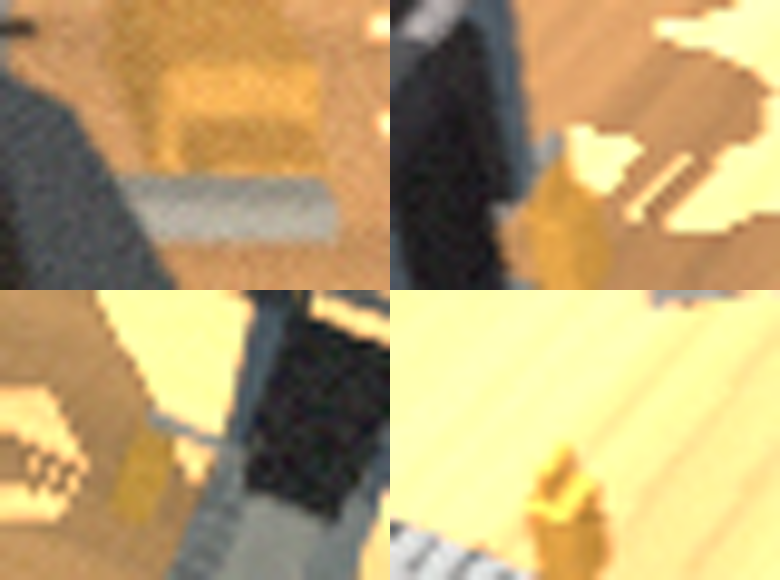

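Emit:
{"fn": "play_rows", "kwargs": {"increments": [[8,0.6,0,0,1],[8,0.6,0,0,1],[8,0.6,0,0,1],[8,0.6,0,0,1],[8,0.6,0,0,1],[8,0.6,0,0,1],[8,0.6,0,0,1],[7,0.5,0,0,1],[2,0,0,0,1],[0,0,0,0,0.4],[0,0,0,0,0.2],[0,0,0,0,0],[0,0,0,0,0],[0,0,20,0,0],[0,0,50,0,0],[0,0,60,0,0],[-40,0,40,0,0],[-30,-30,0,0,0],[0,0,0,0,0]]}}

```text
time_s: 47.58
ee_pos: [486.2, 355.9, 253.6]
ee_rot: [180.0, 0.0, 4.3]
force: [-0.6, 1.2, 0.3]
gripper_width: 91.3
```

```bash
python3 - <<'E'
from h import *
s,_=snap('wrist','w30.png');print(s['ee_pos'],s['ee_rot']);crop('w30.png','w30b.png',0,0,512,384,1.5)
E
```

```text
[486.1773913  355.88302829 253.64671939] [1.79991029e+02 1.87475432e-02 4.27467964e+00]
```

View pics/w30b.png

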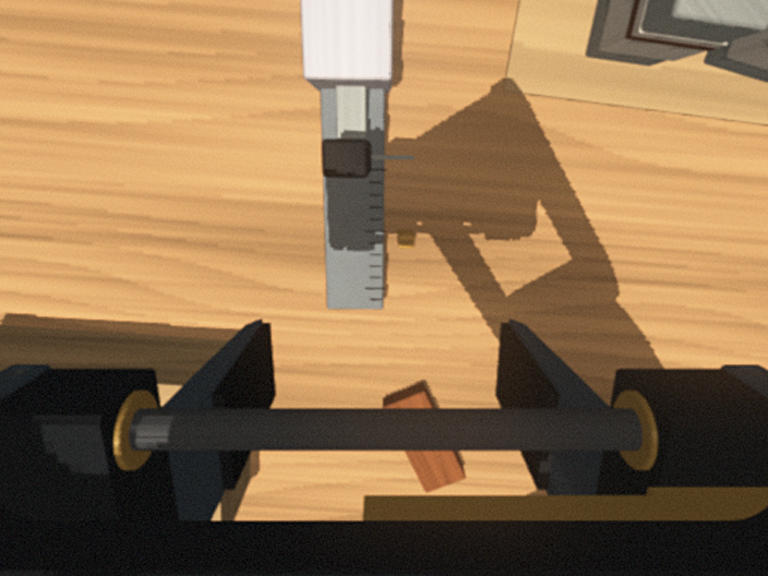

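Emit:
{"fn": "play_rows", "kwargs": {"increments": [[-3,-30,0,5,0],[-3,-55,0,5,0],[-3,-58,0,5,0],[-3,-58,0,5,0],[-3,-58,0,0,0],[-3,-58,0,0,0],[-3,-58,0,0,0],[-3,-58,0,0,0],[-3,-58,0,0,0],[-3,-58,0,0,0],[-3,-58,0,0,0],[-3,-58,0,0,0],[-3,-40,0,0,0],[0,-20,0,0,0],[0,0,0,0,0]], "newtons": 20}}

```text
time_s: 49.5
ee_pos: [449.8, -368.4, 251.9]
ee_rot: [-179.9, -0.0, 24.2]
force: [0.2, 0.2, 0.2]
gripper_width: 91.5
```

```bash
python3 - <<'E'
from h import *
s,_=snap('wrist','w31.png');print(s['ee_pos'],s['ee_rot']);crop('w31.png','w31b.png',0,0,512,384,1.5)
snap('side','side31.png');crop('side31.png','side31b.png',100,90,266,200,3)
E
```

```text
[ 449.80452725 -368.35449821  251.85881875] [-1.79939119e+02 -1.06151972e-02  2.41853661e+01]
```

View pics/w31b.png

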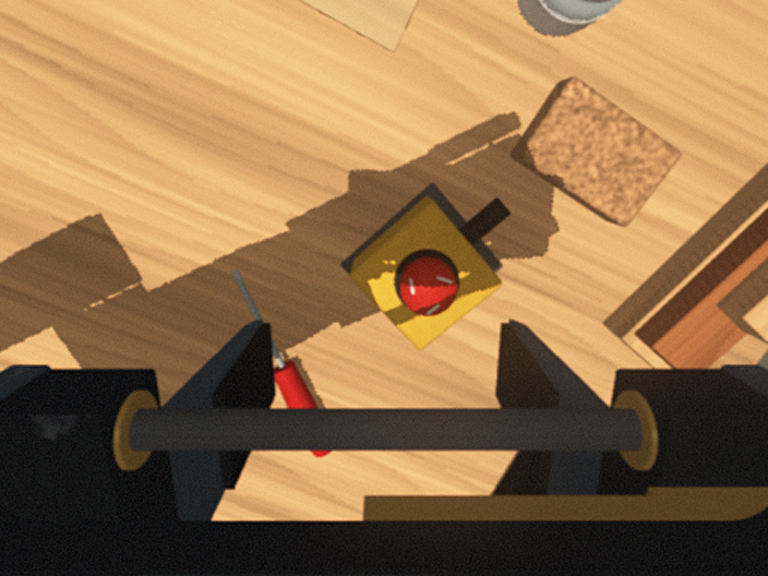

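View pics/side31b.png

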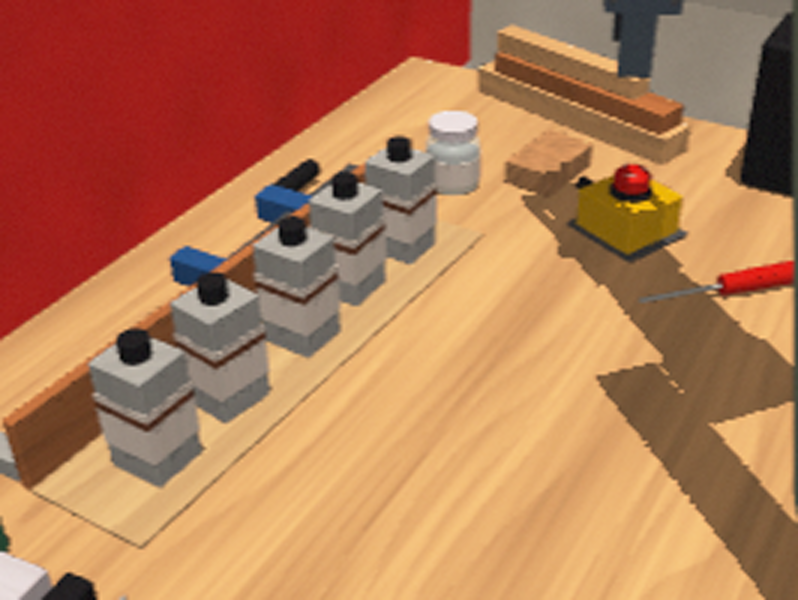

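```bash
python3 - <<'E'
from h import *
s=env.state();W=cam('wrist',s)
for z in(76,80):print(s['ee_pos'],atz(W,np.array((428,285))/1.5,z))
for p in [(348,266),(434,193),(498,270),(422,349)]: print(atz(W,np.array(p)/1.5,55))
E
```

```text
[ 449.71926134 -366.58447185  252.32555902] [ 447.92096508 -401.87173897   76.        ]
[ 449.71926134 -366.58447185  252.32555902] [ 448.84237382 -401.03354903   80.        ]
[ 431.05525811 -341.7233323    55.        ]
[ 510.22861497 -378.70509072   55.        ]
[ 477.18166752 -451.43067655   55.        ]
[ 390.76319553 -426.10289844   55.        ]
```

Emit:
{"fn": "play_rows", "kwargs": {"increments": [[-2,-35,0,0,0],[0,0,-60,0,0],[0,0,-60,0,0],[0,0,-40,0,0],[0,0,-10,0,0],[0,0,0,0,0]]}}

```text
time_s: 50.35
ee_pos: [448.2, -402.2, 83.4]
ee_rot: [179.9, -0.0, 24.3]
force: [0.5, -0.3, 0.8]
gripper_width: 90.8
```

```bash
python3 - <<'E'
from h import *
s,_=snap('wrist','w32.png');print(s['ee_pos'],s['ee_rot'],s['force']);crop('w32.png','w32b.png',0,100,512,250,1.5)
snap('side','side32.png');crop('side32.png','side32b.png',240,90,160,110,5)
E
```

```text
[ 448.1868846  -402.24247445   83.42323714] [ 1.79949291e+02 -2.99685324e-02  2.43310476e+01] [ 0.49873959 -0.26826138  0.8011809 ]
```

View pics/w32b.png

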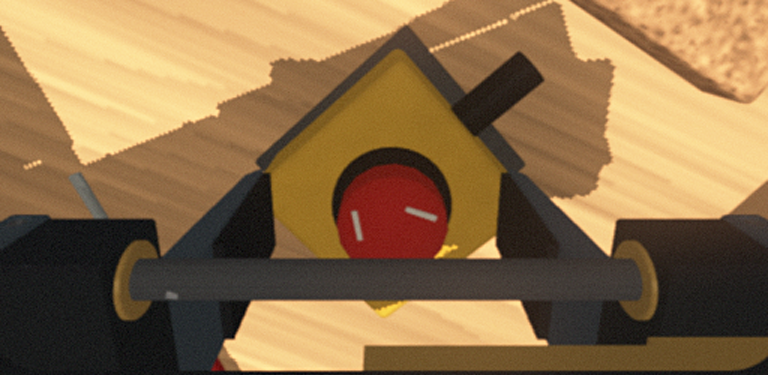

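View pics/side32b.png

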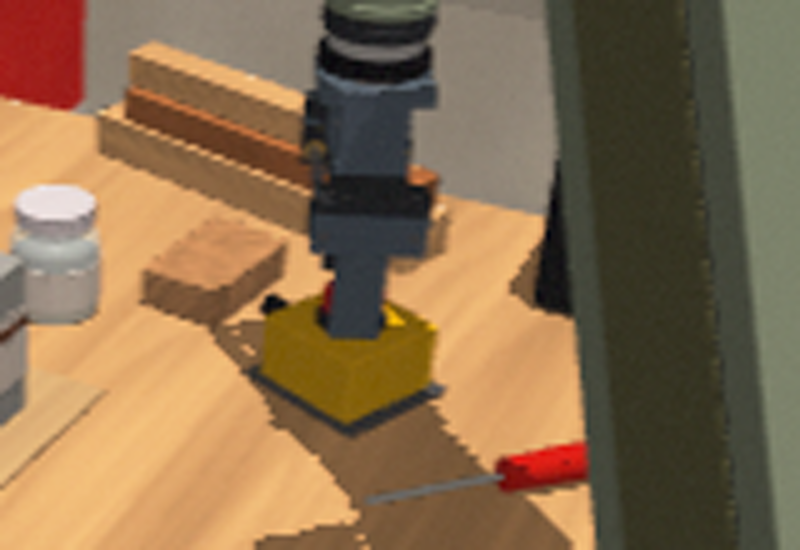

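```bash
python3 - <<'E'
from h import *
s=env.state();W=cam('wrist',s)
# rim far edge top (392,162)->+150 ; left (338,215) right(448,212)
for p in [(392,162),(338,217),(449,215)]: print(atz(W,np.array((p[0],p[1]+150))/1.5,79))
E
```

```text
[ 471.17164701 -395.20871867   79.        ]
[ 441.96007888 -385.53463775   79.        ]
[ 460.42752397 -424.44587187   79.        ]
```

Emit:
{"fn": "play_rows", "kwargs": {"increments": [[2,-2,-3,0,0],[0,0,-3,0,0],[0,0,0,0,0.3],[0,0,0,0,0.5],[0,0,0,0,1],[0,0,0,0,1],[0,0,0,0,1],[0,0,0,0,1],[0,0,0,0,1]], "newtons": 20}}

```text
time_s: 51.58
ee_pos: [449.2, -404.5, 76.6]
ee_rot: [-180.0, 0.0, 24.3]
force: [-0.8, 1.3, 1.2]
gripper_width: 43.4
```

Emit:
{"fn": "play_rows", "kwargs": {"increments": [[0,0,0.8,-4,1],[0,0,0.8,-4,1],[0,0,0.8,-4,1],[0,0,0.8,-4,1],[0,0,0.8,-4,1],[0,0,0,0,1]]}}

```text
time_s: 52.32
ee_pos: [449.5, -405.6, 80.2]
ee_rot: [179.9, -0.0, 4.3]
force: [-0.3, -2.3, -3.8]
gripper_width: 43.6
```

Emit:
{"fn": "play_rows", "kwargs": {"increments": [[0,0,0.8,-4,1],[0,0,0.8,-4,1],[0,0,0.8,-4,1],[0,0,0.8,-4,1],[0,0,0.8,-4,1],[0,0,0.2,-2,1],[0,0,0,-2,1],[0,0,0,0,1]]}}

```text
time_s: 53.32
ee_pos: [449.3, -406.9, 84.6]
ee_rot: [179.8, -0.1, -19.6]
force: [-0.8, -6.0, -4.2]
gripper_width: 43.5
```

```bash
python3 - <<'E'
from h import *
s,_=snap('wrist','w33.png');print(s['ee_pos'],s['ee_rot'],s['torque']);crop('w33.png','w33b.png',0,100,512,250,1.5)
E
```

```text
[ 449.33076042 -406.93247138   84.56582718] [ 1.79772604e+02 -1.02409411e-01 -1.96226200e+01] [-1.24225928  0.09579719  0.02844108]
```

View pics/w33b.png

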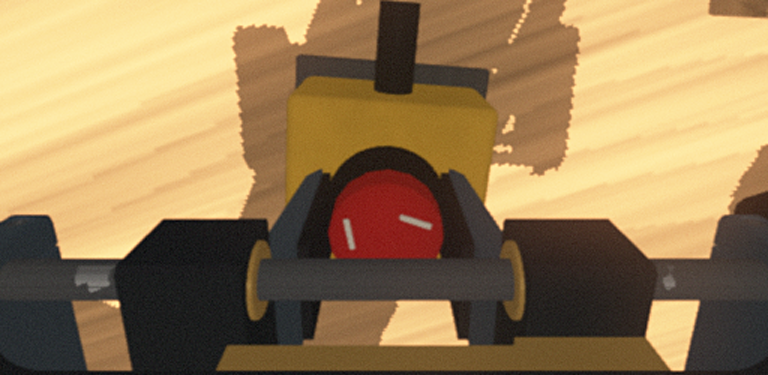

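Emit:
{"fn": "play_rows", "kwargs": {"increments": [[0,0,0,-3,1],[0,0,0,-3,1],[0,0,0,-3,1],[0,0,0,0,1]]}}

```text
time_s: 53.88
ee_pos: [450.2, -408.0, 85.0]
ee_rot: [179.7, -0.3, -28.5]
force: [-0.0, -6.7, -5.1]
gripper_width: 43.3
```

```bash
python3 - <<'E'
from h import *
s,_=snap('wrist','w34.png');print(s['ee_pos'],s['ee_rot'],s['torque'],s['force']);crop('w34.png','w34b.png',180,200,160,80,5)
crop('w33.png','w33c.png',180,200,160,80,5)
crop('w32.png','w32c.png',180,200,160,80,5)
cv2.imwrite('pics/m5.png',cv2.resize(np.vstack([cv2.imread(f'pics/{n}.png') for n in('w32c','w33c','w34b')]),(400,600)))
E
```

```text
[ 450.21236873 -407.95062441   84.99961665] [179.70814128  -0.3026851  -28.50772645] [-1.45261515 -0.21233867  0.52942981] [-0.01772528 -6.6767242  -5.06921208]
```

View pics/m5.png

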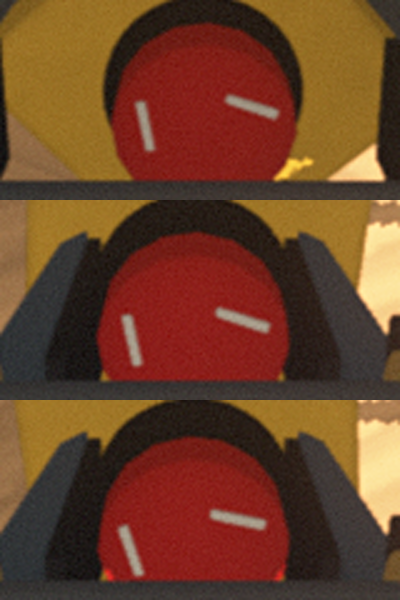

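Emit:
{"fn": "play_rows", "kwargs": {"increments": [[0,0,0,0,0.4],[0,0,0,0,0.3],[0,0,0,0,0],[0,0,0,0,0],[0,0,0,0,0],[0,0,10,0,0],[0,0,50,0,0],[0,0,60,0,0],[-40,40,50,0,0],[-50,50,0,0,0],[0,0,0,0,0]]}}

```text
time_s: 55.3
ee_pos: [368.5, -323.9, 246.9]
ee_rot: [-180.0, 0.1, -28.7]
force: [1.3, 1.4, -0.2]
gripper_width: 91.3
```

```bash
python3 - <<'E'
from h import *
s,_=snap('side','side35.png');print(s['ee_pos'],s['force'])
a=[]
for f in('side0','side20','side35'):
    a.append(cv2.resize(cv2.imread(f'pics/{f}.png')[130:180,285:335],(265,265),interpolation=cv2.INTER_CUBIC))
cv2.imwrite('pics/m6.png',np.hstack(a))
snap('scene','sc35.png');crop('sc35.png','sc35b.png',0,0,512,384,1.5)
crop('side35.png','side35b.png',0,0,512,384,1.5)
E
```

```text
[ 368.47380888 -323.93890527  246.85799613] [ 1.29300844  1.4031819  -0.18312231]
```

View pics/m6.png

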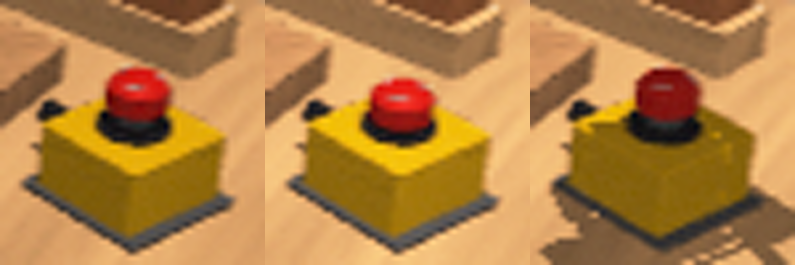

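View pics/sc35b.png

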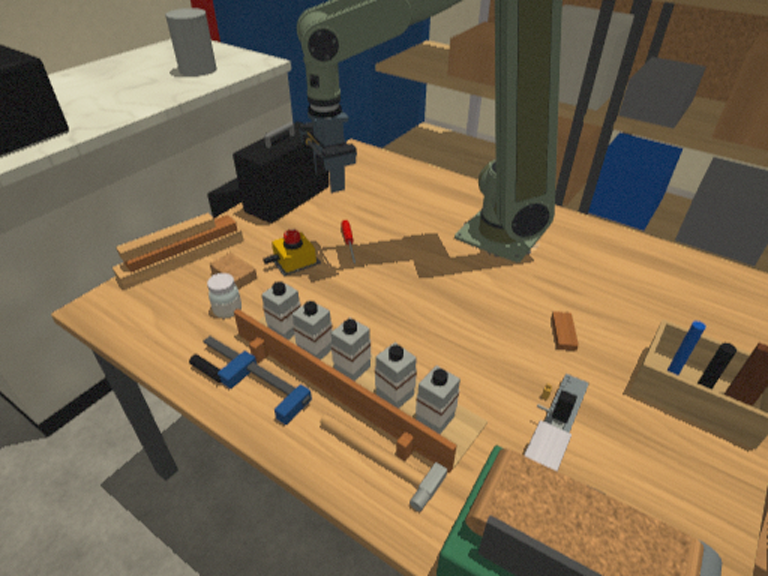

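View pics/side35b.png

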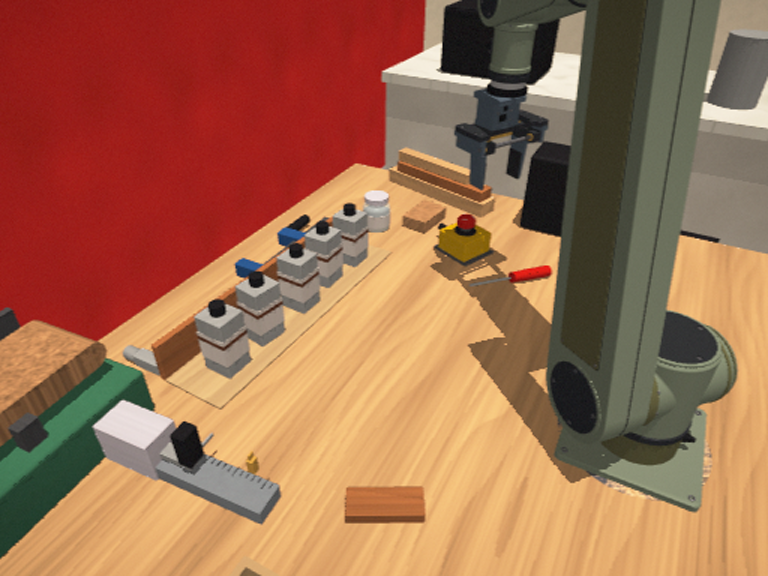

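```bash
python3 -c "
from workcell import env
print(env.job_done(), env.state()['time_s'])"
```

```text
the job is handed in; nothing more can be done
the job is handed in; nothing more can be done
```

I carried out the whole job in the order asked and handed it in at about 55 s of robot time. `env.job_done()` gives no verdict, so the results below are my own checks.

- **Stop pressed:** I pushed the mushroom down until the force rose to about 20 N with no further travel. It still looked latched in every later picture up to the release.
- **Tins:** All three tipped tins (three were present) were stood upright, one in each of the three gaps on the board. All five tins are upright in the last pictures.
    - The first tin stuck in the grip at about 45° while I was raising it; I loosened the grip and finished the lift.
    - The third tin measured about 3 cm from my first estimate. Either it had been knocked or that estimate was rough, so I measured it again before gripping it.
- **Belt tension:** I drew the pull out about 68 mm and held it there for over 3.5 s. I then led it back home and released it.
    - The wrist view put the pointer within about 0.5 mm of the brass blade. The coarser side and scene views suggested it was about 2 mm short, and I trusted the wrist view.
- **Stop released:** I turned the mushroom clockwise to its end stop, where the torque rose to about 0.5 N m and the fingers began to slip. After I let go, it stands as high as in the starting picture.

In the last pictures nothing else on the bench appears to have moved, and the arm stands clear of everything. I noticed no slackening of the grip.

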